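# Close an instrument's bay with its tuck-under cover

### The job

Close the open bay of the grey instrument case with the cover that fits it, the narrower of the two handled sheet-metal covers. Hold it tilted, slip its front edge (the one farther from the handle) in under the steel lip, then lower the rear until the cover lies flat on the floor of the bay, and let go. Leave the wider cover where it lies.

Things in the scene. Friction and masses are not known exactly. Their poses are not given: they have to be found in the camera images.
- case: Fixed grey case, 168 x 130 x 47 mm, yaw within 15 deg. Origin: centre of underside; z up, -x (toward robot) = lip end. Open bay in its top: x -58..58, y -45..45, floor z 25, wall tops z 43 mm. Steel lip plate (x -82..-28, y -61..61, z 43..47) overhangs the bay by 30 mm with an 18 mm gap below; opening left is 86 mm in x, under the cover's 100. Seated cover: play 8 mm each way in x, 10 in y.
- cover: Loose grey metal plate 100 (x) x 70 (y) x 5 mm, 0.1-0.2 kg, lies flat, yaw within 23 deg. Origin: centre of underside; z up, -x = front edge, toward robot, goes under the lip. Black bow handle on the midline nearer the rear: bar x -8..42, 12 mm thick in y, z 39..55; grip from above across y at x 17, z 47. Reversed, it cannot seat. The two covers' places are swapped at random.
- cover_edge (a point): Middle of the fitting cover's lower front edge: x -50 mm, y 0, z 0 in the cover's frame; same axes.
- wide_cover: The wrong cover: same length, thickness, handle, origin and axes, but 110 mm wide in y, too wide for the 90 mm bay; 0.19 kg, loose. It stays where it lies.
Things that resemble listed ones, but are neither listed nor needed, are in the scene too. What is shaped like the cover but green is not meant.

How it is judged:
By the outcome, as a careful person would: the job done as asked, in the order asked, and still so for the second after the job is handed in, with the robot touching nothing.
It also fails if it takes over 45 s, if anything falls off the work surface, if the arm or the gripper's body presses on something with over 40 N, if the wrist force passes 120 N, or if a joint passes its speed limit or range.

### The arm

A 6-joint arm with a two-finger parallel gripper is mounted at the origin on a cart in front of the work surface, level with it; the furniture and walls round the work are solid. World frame = base frame: x ahead of the robot, y to its left, z up, the work surface at z = 0. Lengths are in mm, angles in rad, forces in N, time in s.
With the tool pointing down it reaches from about 400 to 925 mm from the base axis. Payload 12.5 kg.
Tool frame: the origin (TCP) lies at the very end of the fingers, on their centre line; the grasp point (between the pads) lies 19 mm behind it (env.grip_point_offset is the distance from the TCP to the grasp point, in mm); z points along the fingers, y is the direction in which the jaws open and shut (so a half turn about z gives the same grasp; the last joint's range is limited). The gripper opens to 95 mm and grips with 3 to 60 N. Pads are 20 mm wide; open, the fingers measure 119 mm over their backs; the gripper's body (75 mm by 180 mm) begins 59 mm behind the grasp point.
Start: joints at [-1.282, 0.491, 1.559, -0, 1.092, -0.106], TCP at [240.415, -576.933, 175.061] pointing down, gripper open.
Joint ranges: [-3.1, 3.1], [-0.84, 2.19], [0.05, 2.79], [-1.13, 4.28], [0.06, 2.93], [-2.69, 2.69]. Speed limits (rad/s): [2.22, 2.22, 2.79, 3.14, 3.14, 3.14].

### API

Orientations are given as [roll, pitch, yaw] about the fixed x, y, z axes, in that order (R = Rz(yaw) Ry(pitch) Rx(roll)).
In Python, from cell import env gives the robot as it stands.
- The arm moves only by the tool drive_tool, never from a script. Its argument "commands" is a list of rows, each an object of numbers: "dx", "dy", "dz": the shift along the world's x, y, z in mm; "yaw": the turn about the world's z in degrees. In form: [{"dx": .., "dy": .., "dz": .., "yaw": ..}, ...]. A call has 1 to 5 rows; each row shifts and turns the commanded pose from where the row before left it; what a row does not reach is not made up. A row lasts 1/12 s, in which the tool goes at most 41.7 mm and 7.16 degrees, less where a joint would pass 70% of its speed; a pose out of reach is approached as far as the arm can. A call with a gripper value outside its range is refused whole. "grip" is the opening, from 0 (shut) to 1 (fully open), set as the call begins (left out, the last holds). The fingers move at their own pace and stop on an object; the grip force is fixed at half the most. Time passes only in rows, so rows that do not move let the fingers close. It gives the time, the measured TCP pose, the force and the opening at its end, in the units of the state.
- env.state(): the state, without advancing time (a new reading comes with each control period).
- env.read_camera(name): name is "scene" or "top" or "wrist"; returns the picture (480x640x3 uint8, red, green, blue); there is no depth.
- env.calibration(name): a dict with "intrinsics" (3x3 intrinsics, pixels), "dist_coeffs" ([k1, k2, p1, p2, k3] as OpenCV has them; the pictures are not rectified), "rvec" (rotation vector, rad) and "tvec" (3), from world to camera coordinates, as OpenCV has them. Camera axes: x right, y down, z forward; pixel columns grow to the right and rows downward; lengths in mm; the calibration is good to about 2 mm. A picture is of the moment at which its call begins: read the wrist's pose just before it. calibration takes no time and is no camera call; for the wrist camera it gives the pose at the moment of the call.
- env.job_done(): hands the job in, once; it reports no verdict.
Trained networks look in the newest picture that a camera, given by its name, has taken for a name from the list of things; names that differ only in an ending like _2 or _b are one class to them, and where a whole thing is asked for, a point or a joint stands for the part that bears it (a point fixed in the world has none). Each returns a list of dicts, best first, with "conf" (0 to 1); they miss things now and then, are a little off and sometimes report something else, mostly with a low value. They report only what shows in the picture. A call takes as long as a camera call. They do not tell look-alikes from the thing itself.
- env.trace(query, camera): "pixels" (480x640 bool, what is visible of it) and "pixel" ([column, row] in pixels, amid what is visible of it).
- env.place_of(query, camera): "pixel" ([column, row] in pixels: a listed point, or the origin of a listed thing).
The state is a dict: "t": time; "joints": joint angles; "qvel": joint speeds; "tau": joint torques, N m; "eef_pos": TCP position; "tcp_rot": TCP orientation; "ft_force": force on the tool from outside, world axes, zero at the start; "moment": the same for the moment, N m; "opening": opening from 0.0 (shut) to 1.0 (fully open).
Only numpy, scipy, OpenCV 4.12 (cv2) and the standard library are available. Lean on these libraries where they do the work, as an engineer would, in place of code of your own. Each camera call takes 0.05 s, during which the arm holds its last target.

## Working session

There is one attempt and no reset: what is moved stays moved. The work goes in short steps, Python scripts to look and compute and a tool call to move; the robot and the scene stay as the last step left them, time stands still between calls to the robot, and variables do not carry over. Pictures are saved under pics/ and viewed, and the job is handed in when it is done.

Besides the shell and the picture viewer there is one more tool, called after "Call:" by a JSON object that holds its "api" and its "payload", one argument or row to a line. drive_tool: Moves the arm, as the interface text tells. Its arguments: {"type":"object","properties":{"commands":{"type":"array"},"grip":{"type":"number"}},"required":["commands"]}

```bash
ls; mkdir -p pics; cat > h.py <<'E'
import numpy as np, cv2
from cell import env
def snap(n,f):
    im=env.read_camera(n); cv2.imwrite('pics/'+f,im[:,:,::-1]); return im
def ray(cal,px):
    K=np.array(cal['intrinsics'],float);d=np.array(cal['dist_coeffs'],float)
    u=cv2.undistortPoints(np.array(px,float).reshape(-1,1,2),K,d).reshape(-1,2)
    R=cv2.Rodrigues(np.array(cal['rvec'],float))[0];t=np.array(cal['tvec'],float).ravel()
    return -R.T@t, np.c_[u,np.ones(len(u))]@R
def onz(cal,px,z):
    c,D=ray(cal,px); return c+D*((z-c[2])/D[:,2])[:,None]
def proj(cal,P):
    return cv2.projectPoints(np.array(P,float).reshape(-1,1,3),np.array(cal['rvec'],float),np.array(cal['tvec'],float),np.array(cal['intrinsics'],float),np.array(cal['dist_coeffs'],float))[0].reshape(-1,2)
E
python3 - <<'E'
from h import *
a=snap('scene','scene0.png');b=snap('top','top0.png')
for n in('scene','top'):
  c=env.calibration(n); print(n,ray(c,[[320,240]]))
  for q in('case','cover','wide_cover','cover_edge'):
    for f in('place_of','trace'):
      r=getattr(env,f)(q,n)
      print(n,q,f,[(np.round(x['conf'],2),np.round(x['pixel']),int(x['pixels'].sum()) if 'pixels' in x else '') for x in r])
print(env.state())
E
```

```text
pics
scene (array([-398.03262144,  669.65482061,  584.73747041]), array([[ 0.68701082, -0.59260449, -0.42069339]]))
scene case place_of [(np.float64(0.85), array([237., 266.]), '')]
scene case trace [(np.float64(0.7), array([236., 254.]), 3663)]
scene cover place_of [(np.float64(0.62), array([277., 334.]), '')]
scene cover trace [(np.float64(0.92), array([272., 332.]), 1788)]
scene wide_cover place_of []
scene wide_cover trace []
scene cover_edge place_of [(np.float64(0.63), array([301., 328.]), '')]
scene cover_edge trace [(np.float64(0.85), array([274., 333.]), 1768)]
top (array([ 437.23710305,  -94.92939055, 1077.86035303]), array([[ 0.06556946, -0.00742038, -0.99790382]]))
top case place_of [(np.float64(0.79), array([241., 200.]), '')]
top case trace [(np.float64(0.72), array([238., 196.]), 5942)]
top cover place_of [(np.float64(0.89), array([196., 342.]), ''), (np.float64(0.63), array([430., 278.]), '')]
top cover trace [(np.float64(0.92), array([194., 340.]), 1709), (np.float64(0.7), array([430., 278.]), 1821)]
top wide_cover place_of [(np.float64(0.89), array([424., 202.]), ''
[... 318 characters left out ...]
 array([432., 283.]), 1678)]
{'t': 0.9, 'joints': array([-1.28161771e+00,  4.90890430e-01,  1.55888029e+00,  5.76384224e-06,
        1.09175028e+00, -1.05622365e-01]), 'qvel': array([-6.89327847e-05, -1.78945161e-03, -4.72052057e-05, -7.98787745e-04,
       -5.29842206e-04,  2.95909611e-03]), 'tau': array([-1.27084757e-03, -6.12460184e+01, -2.58432573e+01,  6.92822901e-02,
        4.45122994e-02,  2.16528491e-05]), 'eef_pos': array([ 240.40457096, -576.93257728,  175.07368828]), 'tcp_rot': array([3.14152086e+00, 2.46703675e-06, 3.94798323e-01]), 'ft_force': array([ 0.02316678, -0.58382904,  1.12806887]), 'moment': array([ 0.02810284,  0.03595677, -0.00287309]), 'opening': 1.0001381778331309}
```

View pics/scene0.png

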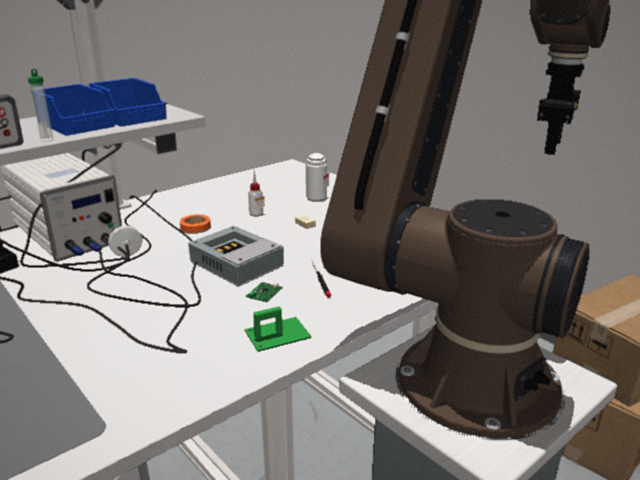

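View pics/top0.png

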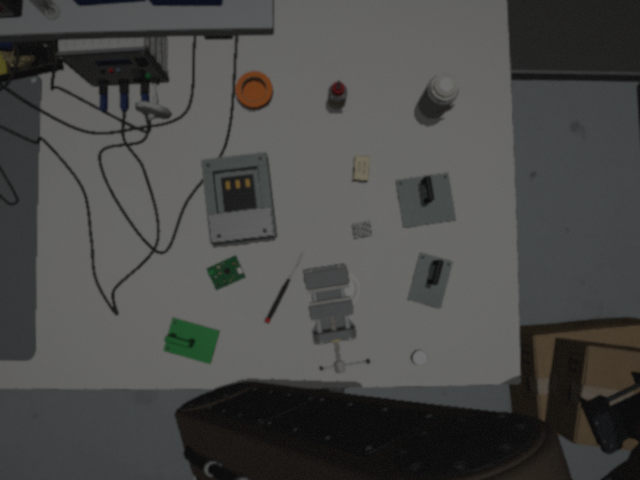

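```bash
python3 - <<'E'
import cv2
a=cv2.imread('pics/top0.png')
cv2.imwrite('pics/t_c1.png',cv2.resize(a[230:330,380:480],None,fx=6,fy=6,interpolation=cv2.INTER_CUBIC))
cv2.imwrite('pics/t_c2.png',cv2.resize(a[130:270,160:320],None,fx=4,fy=4,interpolation=cv2.INTER_CUBIC))
E
```

```text
(no output)
```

View pics/t_c1.png

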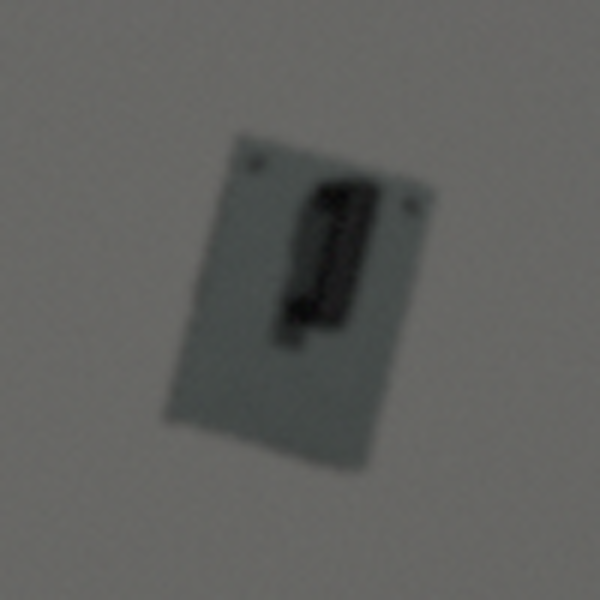

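View pics/t_c2.png

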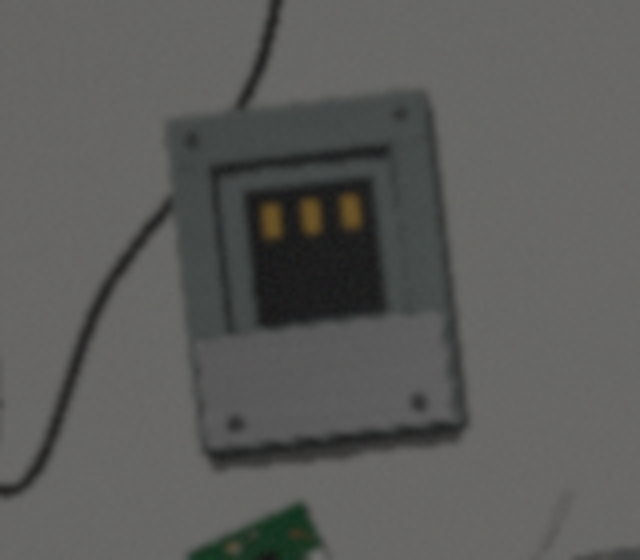

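```bash
cat >> h.py <<'E'
from scipy.optimize import least_squares
def fit(cal,px,model,x0):
    def P(x):
        c,s=np.cos(x[2]),np.sin(x[2]);m=np.array(model,float)
        return np.c_[x[0]+c*m[:,0]-s*m[:,1],x[1]+s*m[:,0]+c*m[:,1],m[:,2]]
    r=least_squares(lambda x:(proj(cal,P(x))-px).ravel(),x0,x_scale=[1,1,.01],loss='soft_l1')
    return r.x,(proj(cal,P(r.x))-px).round(1)
E
python3 - <<'E'
from h import *
c=env.calibration('top')
px=np.array([[238,135],[433,188],[365,470],[165,420]])/6+[380,230]-.4
print(onz(c,px,5).round(0))
print(fit(c,px,[[50,35,5],[50,-35,5],[-50,-35,5],[-50,35,5]],[400,-250,0]))
px=np.array([[168,122],[428,92],[195,340],[440,312],[466,420],[207,455]])/4+[160,130]-.4
print(onz(c,px,45).round(0))
# bay rear corners top at z43, lip
print(fit(c,px,[[84,65,43],[84,-65,43],[-28,61,47],[-28,-61,47],[-82,-61,47],[-82,61,47]],[550,0,0]))
c=env.calibration('scene')
E
```

```text
[[ 481. -305.    5.]
 [ 462. -372.    5.]
 [ 367. -346.    5.]
 [ 385. -278.    5.]]
(array([ 4.23774125e+02, -3.25323928e+02, -2.65482932e-01]), array([[-0.2, -0.1],
       [ 0.3, -0.3],
       [-0.1,  0.3],
       [ 0. ,  0.1]]))
[[666. 130.  45.]
 [679.   1.  45.]
 [557. 116.  45.]
 [570.  -4.  45.]
 [517. -17.  45.]
 [501. 110.  45.]]
(array([5.90306383e+02, 5.73500690e+01, 1.09321234e-01]), array([[-0.3, -0.2],
       [-0.2, -0.5],
       [ 0.4,  0.6],
       [ 1. ,  0.2],
       [-2.4,  0.5],
       [ 0.4, -0.8]]))
```

Call:
{"api": "drive_tool", "payload": {
  "commands": [
    {"dx": 25,"dy": 31,"yaw": -4.7},
    {"dx": 25,"dy": 31,"yaw": -4.7},
    {"dx": 25,"dy": 31,"yaw": -4.7},
    {"dx": 25,"dy": 31,"yaw": -4.7},
    {"dx": 25,"dy": 31,"yaw": -4.7}
  ]
}}

```text
invalid input
```

Call:
{"api": "drive_tool", "payload": {
  "commands": [
    {"dx": 25,"dy": 31,"yaw": -4.7},
    {"dx": 25,"dy": 31,"yaw": -4.7},
    {"dx": 25,"dy": 30,"yaw": -4.7},
    {},
    {}
  ]
}}

```text
invalid input
```

```bash
python3 - <<'E'
from h import *
s=env.state();print(s['t'],s['eef_pos'],s['tcp_rot'],s['ft_force'])
c=env.calibration('wrist');snap('wrist','w1.png')
for f in('place_of','trace'):
  print([(x['conf'],x['pixel']) for x in getattr(env,f)('cover','wrist')])
x,y,a=423.8,-325.3,-.2655
P=[[x+np.cos(a)*u-np.sin(a)*v,y+np.sin(a)*u+np.cos(a)*v,z] for u,v,z in [(50,35,5),(50,-35,5),(-50,-35,5),(-50,35,5),(17,0,55),(42,0,55),(-8,0,55)]]
print(proj(c,P).round(0)); print(c['rvec'],ray(c,[[320,240]]))
E
```

```text
0.9 [ 240.40457096 -576.93257728  175.07368828] [3.14152086e+00 2.46703675e-06 3.94798323e-01] [ 0.02316678 -0.58382904  1.12806887]
[]
[]
[[ 135. -163.]
 [ 200. -119.]
 [ 131.  -18.]
 [  68.  -64.]
 [ 118. -144.]
 [ 138. -172.]
 [  98. -116.]]
[-2.44339698  1.63037774  0.19342236] (array([ 300.19222444, -551.60785244,  384.28808111]), array([[-0.20308477, -0.07025917, -0.97696889]]))
```

View pics/w1.png

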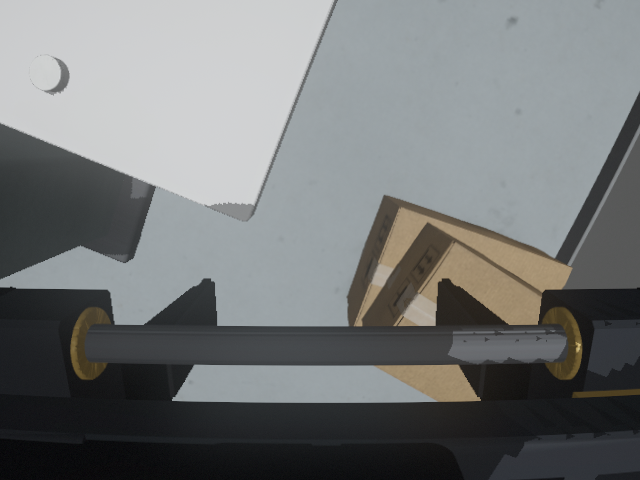

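Invalid input: probably every row needs all four numbers. The wrist picture shows only the table corner (the move had not happened).

Call:
{"api": "drive_tool", "payload": {
  "commands": [
    {"dx": 25,"dy": 31,"dz": 0,"yaw": -4.7},
    {"dx": 25,"dy": 31,"dz": 0,"yaw": -4.7},
    {"dx": 25,"dy": 31,"dz": 0,"yaw": -4.7},
    {"dx": 25,"dy": 31,"dz": 0,"yaw": -4.7},
    {"dx": 25,"dy": 31,"dz": 0,"yaw": -4.7}
  ]
}}

```text
t: 1.47
eef_pos: [366.2, -420.5, 175.2]
tcp_rot: [3.141, -0.0, -0.02]
ft_force: [0.3, -1.1, -0.3]
opening: 0.999
```

Call:
{"api": "drive_tool", "payload": {
  "commands": [
    {"dx": 25,"dy": 31,"dz": 0,"yaw": -4.7},
    {"dx": 25,"dy": 31,"dz": 0,"yaw": -4.7},
    {"dx": 10,"dy": 15,"dz": 0,"yaw": -4.7},
    {"dx": 0,"dy": 0,"dz": 0,"yaw": 0},
    {"dx": 0,"dy": 0,"dz": 0,"yaw": 0}
  ]
}}

```text
t: 1.88
eef_pos: [425.8, -344.5, 175.2]
tcp_rot: [3.141, -0.0, -0.258]
ft_force: [-0.2, -0.9, -0.1]
opening: 0.998
```

```bash
python3 - <<'E'
from h import *
s=env.state();print(s['t'],s['eef_pos'],s['tcp_rot'],s['ft_force'])
c=env.calibration('wrist');snap('wrist','w2.png')
for f in('place_of','trace'):
  print([(x['conf'],x['pixel']) for x in getattr(env,f)('cover','wrist')])
x,y,a=423.8,-325.3,-.2655
P=[[x+np.cos(a)*u-np.sin(a)*v,y+np.sin(a)*u+np.cos(a)*v,z] for u,v,z in [(50,35,5),(50,-35,5),(-50,-35,5),(-50,35,5),(17,0,55),(42,0,55),(-8,0,55)]]
print(proj(c,P).round(0)); print(c['rvec'],ray(c,[[320,240]]))
E
```

```text
1.8833 [ 425.8477763  -344.46448783  175.19848614] [ 3.14121579e+00 -1.47000615e-04 -2.57803668e-01] [-0.21216921 -0.894591   -0.13915906]
[(0.64, [304.6, 222.0]), (0.45, [305.8, 273.8])]
[(0.86, [304.9, 223.6])]
[[266. 173.]
 [345. 173.]
 [343. 280.]
 [269. 280.]
 [303. 219.]
 [303. 187.]
 [303. 249.]]
[-1.81964578  2.36381667  0.2792674 ] (array([ 488.48773803, -360.81196705,  384.44511743]), array([[-0.2034038,  0.0664179, -0.9771712]]))
```

View pics/w2.png

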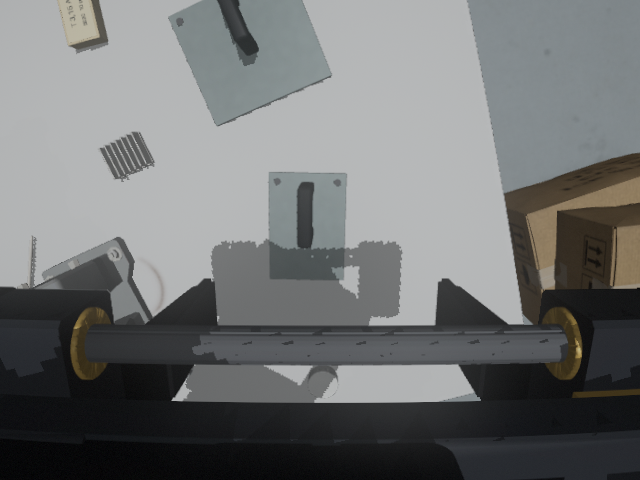

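Call:
{"api": "drive_tool", "payload": {
  "commands": [
    {"dx": 5,"dy": 5,"dz": -38,"yaw": -0.4},
    {"dx": 5,"dy": 5,"dz": -38,"yaw": 0},
    {"dx": 4.5,"dy": 3.5,"dz": -35,"yaw": 0},
    {"dx": 0,"dy": 0,"dz": -20,"yaw": 0},
    {"dx": 0,"dy": 0,"dz": -16,"yaw": 0}
  ]
}}

```text
t: 2.45
eef_pos: [438.7, -331.8, 25.7]
tcp_rot: [-3.14, 0.002, -0.269]
ft_force: [0.4, -0.6, 0.7]
opening: 0.997
```

Call:
{"api": "drive_tool", "payload": {
  "commands": [
    {"dx": 0,"dy": 0,"dz": 0,"yaw": 0},
    {"dx": 0,"dy": 0,"dz": 0,"yaw": 0},
    {"dx": 0,"dy": 0,"dz": 0,"yaw": 0},
    {"dx": 0,"dy": 0,"dz": 0,"yaw": 0},
    {"dx": 0,"dy": 0,"dz": 0,"yaw": 0}
  ],
  "grip": 0
}}

```text
t: 2.87
eef_pos: [440.2, -332.0, 29.2]
tcp_rot: [3.141, -0.002, -0.269]
ft_force: [0.3, -0.1, -0.4]
opening: 0.705
```

Call:
{"api": "drive_tool", "payload": {
  "commands": [
    {"dx": 0,"dy": 0,"dz": 0,"yaw": 0},
    {"dx": 0,"dy": 0,"dz": 0,"yaw": 0},
    {"dx": 0,"dy": 0,"dz": 0,"yaw": 0},
    {"dx": 0,"dy": 0,"dz": 0,"yaw": 0},
    {"dx": 0,"dy": 0,"dz": 0,"yaw": 0}
  ]
}}

```text
t: 3.28
eef_pos: [439.9, -331.4, 28.1]
tcp_rot: [3.141, -0.0, -0.268]
ft_force: [0.9, -0.2, -1.0]
opening: 0.352
```

Call:
{"api": "drive_tool", "payload": {
  "commands": [
    {"dx": 0,"dy": 0,"dz": 0,"yaw": 0},
    {"dx": 0,"dy": 0,"dz": 0,"yaw": 0},
    {"dx": 0,"dy": 0,"dz": 0,"yaw": 0},
    {"dx": 0,"dy": 0,"dz": 0,"yaw": 0},
    {"dx": 0,"dy": 0,"dz": 0,"yaw": 0}
  ]
}}

```text
t: 3.7
eef_pos: [439.9, -331.4, 28.0]
tcp_rot: [3.142, 0.0, -0.268]
ft_force: [0.4, -1.1, -1.2]
opening: 0.026
```

Call:
{"api": "drive_tool", "payload": {
  "commands": [
    {"dx": 0,"dy": 0,"dz": 0,"yaw": 0},
    {"dx": 0,"dy": 0,"dz": 0,"yaw": 0},
    {"dx": 0,"dy": 0,"dz": 5,"yaw": 0},
    {"dx": 0,"dy": 0,"dz": 15,"yaw": 0},
    {"dx": 0,"dy": 0,"dz": 30,"yaw": 0}
  ]
}}

```text
t: 4.12
eef_pos: [438.8, -330.4, 76.6]
tcp_rot: [-3.139, 0.004, -0.268]
ft_force: [0.4, -0.0, 0.0]
opening: 0.003
```

Call:
{"api": "drive_tool", "payload": {
  "commands": [
    {"dx": 0,"dy": 0,"dz": 30,"yaw": 0},
    {"dx": 0,"dy": 0,"dz": 20,"yaw": 0},
    {"dx": 0,"dy": 0,"dz": 0,"yaw": 0}
  ]
}}

```text
t: 4.37
eef_pos: [441.3, -332.6, 132.4]
tcp_rot: [3.138, -0.006, -0.268]
ft_force: [0.1, -0.3, 0.9]
opening: 0.008
```

```bash
python3 - <<'E'
from h import *
s=env.state();print(s['t'],s['eef_pos'],s['tcp_rot'],s['ft_force'],s['moment'])
c=env.calibration('wrist');snap('wrist','w3.png');snap('scene','s3.png')
E
```

```text
4.3667 [ 441.30091425 -332.64290024  132.44014808] [ 3.13839821 -0.00584032 -0.26836264] [ 0.06930222 -0.31500232  0.87038771] [ 0.05558299  0.00935872 -0.03248447]
```

View pics/w3.png

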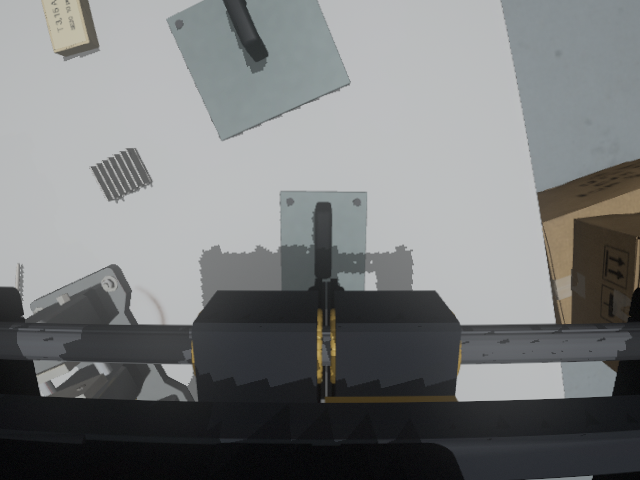

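View pics/s3.png

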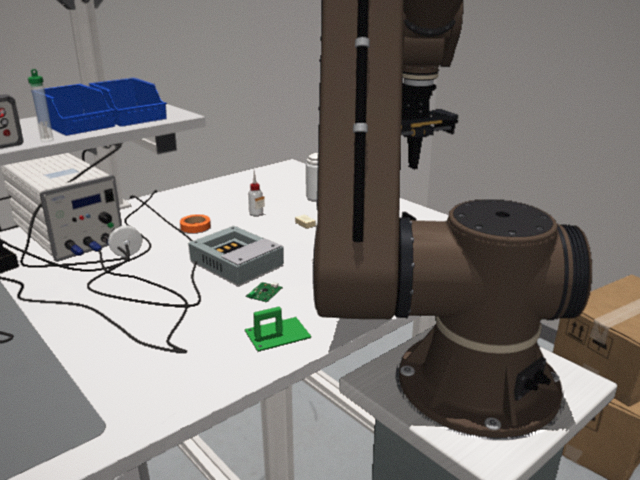

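```bash
python3 - <<'E'
from h import *
c=env.calibration('wrist')
print(ray(c,[[320,240]]))
x,y,a=423.8,-325.3,-.2655
P=[[x+np.cos(a)*u-np.sin(a)*v,y+np.sin(a)*u+np.cos(a)*v,z] for u,v,z in [(50,35,5),(50,-35,5),(-50,-35,5),(-50,35,5),(17,0,55),(42,0,55),(-8,0,55)]]
e=env.state()['eef_pos']
print(proj(c,P+[e,e+[0,0,19],e+[0,0,60]]).round(0)); print(e)
t=env.calibration('top');im=snap('top','t3.png');print(proj(t,P).round(0))
cv2.imwrite('pics/t3c.png',cv2.resize(im[220:340,370:490,::-1],None,fx=5,fy=5,interpolation=cv2.INTER_CUBIC))
E
```

```text
(array([ 502.25873272, -348.38741856,  338.10308398]), array([[-0.2016428 ,  0.06781466, -0.9774402 ]]))
[[279. 190.]
 [367. 189.]
 [365. 309.]
 [282. 309.]
 [323. 245.]
 [323. 209.]
 [323. 279.]
 [326. 276.]
 [326. 288.]
 [326. 322.]]
[ 440.01672525 -331.51931563  128.79010766]
[[419. 252.]
 [452. 261.]
 [440. 308.]
 [407. 300.]
 [437. 272.]
 [440. 259.]
 [434. 284.]]
```

View pics/t3c.png

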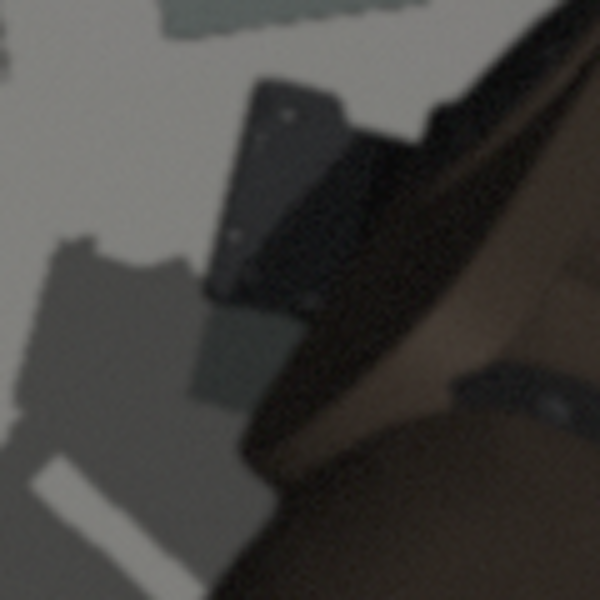

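```bash
python3 - <<'E'
from h import *
c=env.calibration('wrist');print(np.round(c['intrinsics'],1),np.round(c['dist_coeffs'],3))
print(env.grip_point_offset,[a for a in dir(env) if a[0]!='_'])
s=env.state();e=s['eef_pos'];a=s['tcp_rot'][2]
f=np.array([np.cos(a),np.sin(a),0]);l=np.array([-np.sin(a),np.cos(a),0])
for z in(0,10,20,30,40,60):
  print(z,proj(c,[e+f*10+l*47.5+[0,0,z],e+f*10-l*47.5+[0,0,z],e-f*10+l*47.5+[0,0,z],e+f*10+l*59.5+[0,0,z],e+f*10+[0,0,z]]).round(0).tolist())
im=cv2.imread('pics/w3.png');cv2.imwrite('pics/w3c.png',cv2.resize(im[180:420,200:460],None,fx=2.3,fy=2.3))
im=cv2.imread('pics/w2.png');cv2.imwrite('pics/w2c.png',cv2.convertScaleAbs(im[260:440,100:560],alpha=2.0))
E
```

```text
[[421.3   0.  325.9]
 [  0.  421.3 249. ]
 [  0.    0.    1. ]] [-0.083  0.     0.     0.     0.   ]
18.8 ['IKError', 'calibration', 'grip_point_offset', 'job_done', 'place_of', 'read_camera', 'state', 'trace']
0 [[233.0, 257.0], [418.0, 257.0], [235.0, 294.0], [210.0, 257.0], [326.0, 257.0]]
10 [[229.0, 262.0], [422.0, 262.0], [231.0, 301.0], [205.0, 262.0], [326.0, 262.0]]
20 [[224.0, 268.0], [427.0, 268.0], [227.0, 308.0], [199.0, 268.0], [326.0, 268.0]]
30 [[219.0, 274.0], [432.0, 274.0], [222.0, 316.0], [193.0, 274.0], [326.0, 274.0]]
40 [[213.0, 281.0], [438.0, 281.0], [217.0, 325.0], [186.0, 281.0], [326.0, 281.0]]
60 [[200.0, 297.0], [451.0, 297.0], [204.0, 346.0], [169.0, 297.0], [326.0, 298.0]]
```

View pics/w3c.png

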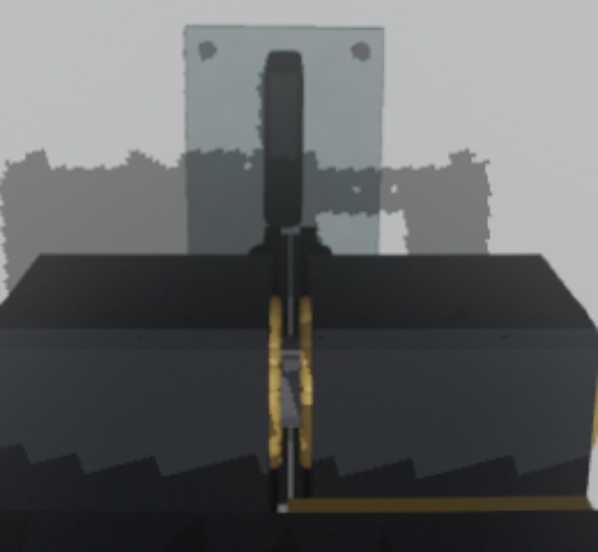

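View pics/w2c.png

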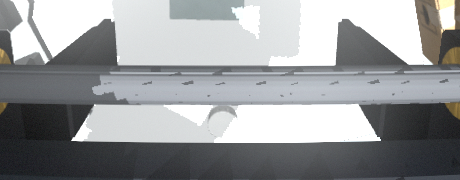

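Call:
{"api": "drive_tool", "payload": {
  "commands": [
    {"dx": 0,"dy": 1,"dz": 0,"yaw": 0},
    {"dx": 0,"dy": 1,"dz": 0,"yaw": 0},
    {"dx": 0,"dy": 0,"dz": 0,"yaw": 0},
    {"dx": 0,"dy": 0,"dz": 0,"yaw": 0},
    {"dx": 0,"dy": 0,"dz": 0,"yaw": 0}
  ],
  "grip": 1
}}

```text
t: 4.93
eef_pos: [439.9, -329.3, 127.7]
tcp_rot: [-3.141, 0.001, -0.268]
ft_force: [-0.2, 0.3, 0.7]
opening: 0.3
```

Call:
{"api": "drive_tool", "payload": {
  "commands": [
    {"dx": 0,"dy": 0,"dz": -15,"yaw": 0},
    {"dx": 0,"dy": 0,"dz": -20,"yaw": 0},
    {"dx": 0,"dy": 0,"dz": -20,"yaw": 0},
    {"dx": 0,"dy": 0,"dz": -20,"yaw": 0},
    {"dx": 0,"dy": 0,"dz": -20,"yaw": 0}
  ]
}}

```text
t: 5.35
eef_pos: [439.9, -329.5, 32.1]
tcp_rot: [3.141, -0.0, -0.268]
ft_force: [0.7, -0.3, -0.2]
opening: 0.65
```

Call:
{"api": "drive_tool", "payload": {
  "commands": [
    {"dx": 0,"dy": 0,"dz": -10,"yaw": 0},
    {"dx": 0,"dy": 0,"dz": -10,"yaw": 0},
    {"dx": 0,"dy": 0,"dz": -5,"yaw": 0},
    {"dx": 0,"dy": 0,"dz": 0,"yaw": 0},
    {"dx": 0,"dy": 0,"dz": 0,"yaw": 0}
  ]
}}

```text
t: 5.77
eef_pos: [440.1, -329.6, 8.5]
tcp_rot: [3.141, -0.0, -0.268]
ft_force: [0.6, 0.4, -0.1]
opening: 0.976
```

```bash
python3 - <<'E'
from h import *
s=env.state();print(s['t'],s['eef_pos'],s['tcp_rot'],s['ft_force'],s['opening'])
im=snap('wrist','w4.png');cv2.imwrite('pics/w4b.png',cv2.convertScaleAbs(im[:,:,::-1],alpha=1.8))
E
```

```text
5.7667 [ 440.13704076 -329.6458867     8.47292003] [ 3.14126069e+00 -4.33974939e-04 -2.68433472e-01] [ 0.591219    0.38550969 -0.13322912] 0.9760004595523224
```

View pics/w4b.png

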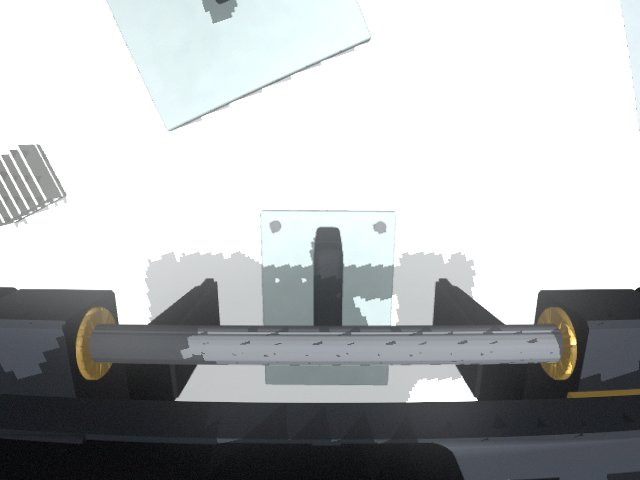

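Call:
{"api": "drive_tool", "payload": {
  "commands": [
    {"dx": 0,"dy": 0,"dz": -5,"yaw": 0},
    {"dx": 0,"dy": 0,"dz": -2,"yaw": 0},
    {"dx": 0,"dy": 0,"dz": -1,"yaw": 0},
    {"dx": 0,"dy": 0,"dz": 0,"yaw": 0}
  ]
}}

```text
t: 6.15
eef_pos: [439.9, -329.4, -0.0]
tcp_rot: [3.142, 0.0, -0.268]
ft_force: [0.9, -0.2, 0.6]
opening: 1.0
```

Call:
{"api": "drive_tool", "payload": {
  "commands": [
    {"dx": 0,"dy": 0,"dz": -2,"yaw": 0},
    {"dx": 0,"dy": 0,"dz": -1,"yaw": 0}
  ]
}}

```text
t: 6.32
eef_pos: [439.9, -329.4, -3.0]
tcp_rot: [3.141, -0.0, -0.268]
ft_force: [0.7, -0.1, -0.6]
opening: 0.997
```

Call:
{"api": "drive_tool", "payload": {
  "commands": [
    {"dx": 0,"dy": 0,"dz": -3,"yaw": 0},
    {"dx": 0,"dy": 0,"dz": -2,"yaw": 0},
    {"dx": 0,"dy": 0,"dz": -2,"yaw": 0},
    {"dx": 0,"dy": 0,"dz": 0,"yaw": 0}
  ]
}}

```text
t: 6.65
eef_pos: [439.8, -329.3, -10.4]
tcp_rot: [-3.141, 0.001, -0.268]
ft_force: [0.7, 0.1, 0.1]
opening: 0.999
```

Call:
{"api": "drive_tool", "payload": {
  "commands": [
    {"dx": 0,"dy": 0,"dz": 0,"yaw": 0},
    {"dx": 0,"dy": 0,"dz": 0,"yaw": 0},
    {"dx": 0,"dy": 0,"dz": 0,"yaw": 0},
    {"dx": 0,"dy": 0,"dz": 0,"yaw": 0},
    {"dx": 0,"dy": 0,"dz": 0,"yaw": 0}
  ],
  "grip": 0
}}

```text
t: 7.07
eef_pos: [439.9, -329.5, -9.8]
tcp_rot: [3.141, -0.0, -0.268]
ft_force: [0.3, 0.1, -0.4]
opening: 0.709
```

Call:
{"api": "drive_tool", "payload": {
  "commands": [
    {"dx": 0,"dy": 0,"dz": 0,"yaw": 0},
    {"dx": 0,"dy": 0,"dz": 0,"yaw": 0},
    {"dx": 0,"dy": 0,"dz": 0,"yaw": 0},
    {"dx": 0,"dy": 0,"dz": 0,"yaw": 0},
    {"dx": 0,"dy": 0,"dz": 0,"yaw": 0}
  ]
}}

```text
t: 7.48
eef_pos: [439.9, -329.4, -9.9]
tcp_rot: [3.141, 0.0, -0.268]
ft_force: [-1.3, 0.5, -0.2]
opening: 0.353
```

Call:
{"api": "drive_tool", "payload": {
  "commands": [
    {"dx": 0,"dy": 0,"dz": 0,"yaw": 0},
    {"dx": 0,"dy": 0,"dz": 0,"yaw": 0},
    {"dx": 0,"dy": 0,"dz": 0,"yaw": 0},
    {"dx": 0,"dy": 0,"dz": 0,"yaw": 0},
    {"dx": 0,"dy": 0,"dz": 0,"yaw": 0}
  ]
}}

```text
t: 7.9
eef_pos: [439.9, -329.5, -9.9]
tcp_rot: [3.141, -0.0, -0.268]
ft_force: [0.0, -0.5, -0.3]
opening: 0.125
```

Call:
{"api": "drive_tool", "payload": {
  "commands": [
    {"dx": 0,"dy": 0,"dz": 0,"yaw": 0},
    {"dx": 0,"dy": 0,"dz": 10,"yaw": 0},
    {"dx": 0,"dy": 0,"dz": 20,"yaw": 0},
    {"dx": 0,"dy": 0,"dz": 25,"yaw": 0},
    {"dx": 0,"dy": 0,"dz": 25,"yaw": 0}
  ]
}}

```text
t: 8.32
eef_pos: [439.5, -329.0, 71.2]
tcp_rot: [-3.141, 0.001, -0.269]
ft_force: [0.2, -0.2, -1.8]
opening: 0.125
```

Call:
{"api": "drive_tool", "payload": {
  "commands": [
    {"dx": 0,"dy": 0,"dz": 20,"yaw": 0},
    {"dx": 0,"dy": 0,"dz": 20,"yaw": 0},
    {"dx": 0,"dy": 0,"dz": 10,"yaw": 0},
    {"dx": 0,"dy": 0,"dz": 0,"yaw": 0}
  ]
}}

```text
t: 8.65
eef_pos: [440.6, -330.0, 122.4]
tcp_rot: [3.14, -0.003, -0.268]
ft_force: [0.7, -0.1, -1.1]
opening: 0.122
```

```bash
python3 - <<'E'
from h import *
s=env.state();print(s['t'],s['eef_pos'],s['tcp_rot'],s['ft_force'],s['moment'],s['opening'])
im=snap('wrist','w5.png');cv2.imwrite('pics/w5b.png',cv2.convertScaleAbs(im[:,:,::-1],alpha=1.5))
E
```

```text
8.65 [ 440.55924615 -329.96720172  122.3784497 ] [ 3.13977276 -0.00325419 -0.2683727 ] [ 0.71254243 -0.14949623 -1.05064296] [ 0.02450644  0.00239681 -0.01848958] 0.12200544121981279
```

View pics/w5b.png

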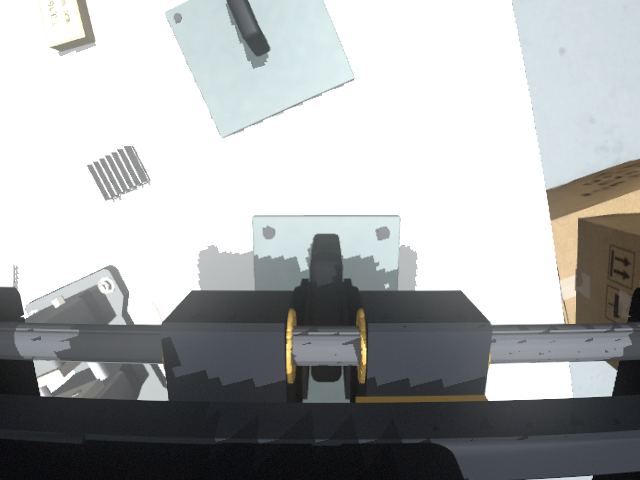

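```bash
cat >> h.py <<'E'
GX=17.0
def held(e,yaw,th,pts,gx=16.5,lat=0.0):
    """cover-frame points -> world; th>0 = front down, about grip point z47 (reported tcp+57)"""
    p=np.array(pts,float); r=p-[gx,0,47]
    x=r[:,0]*np.cos(th)-r[:,2]*np.sin(th); z=r[:,0]*np.sin(th)+r[:,2]*np.cos(th); y=r[:,1]+lat
    c,s=np.cos(yaw),np.sin(yaw)
    return np.c_[e[0]+c*x-s*y,e[1]+s*x+c*y,e[2]+57+z]
E
python3 - <<'E'
from h import *
c=env.calibration('wrist');s=env.state();e=s['eef_pos'];print(e)
for d in(-5,0,5,10,15,20): print(d,proj(c,held(e,s['tcp_rot'][2],np.radians(d),[[50,35,5],[50,-35,5],[42,6,55],[42,-6,50]])).round(0).tolist())
E
```

```text
[ 440.06809769 -329.56100998  120.80065664]
-5 [[252.0, 224.0], [399.0, 223.0], [309.0, 258.0], [342.0, 255.0]]
0 [[251.0, 217.0], [400.0, 216.0], [309.0, 261.0], [342.0, 257.0]]
5 [[249.0, 210.0], [402.0, 210.0], [309.0, 265.0], [342.0, 260.0]]
10 [[248.0, 204.0], [404.0, 204.0], [308.0, 269.0], [343.0, 263.0]]
15 [[246.0, 198.0], [405.0, 198.0], [308.0, 274.0], [343.0, 267.0]]
20 [[244.0, 193.0], [407.0, 193.0], [308.0, 280.0], [343.0, 271.0]]
```

Call:
{"api": "drive_tool", "payload": {
  "commands": [
    {"dx": 0,"dy": 0,"dz": 25,"yaw": 0},
    {"dx": 0,"dy": 0,"dz": 30,"yaw": 0},
    {"dx": 2,"dy": 10,"dz": 30,"yaw": 0},
    {"dx": 3,"dy": 20,"dz": 15,"yaw": 2},
    {"dx": 3,"dy": 30,"dz": 0,"yaw": 2}
  ]
}}

```text
t: 9.12
eef_pos: [448.7, -270.7, 221.7]
tcp_rot: [3.14, -0.003, -0.199]
ft_force: [0.0, 0.1, -2.0]
opening: 0.123
```

Call:
{"api": "drive_tool", "payload": {
  "commands": [
    {"dx": 4,"dy": 38,"dz": 0,"yaw": 2},
    {"dx": 4,"dy": 38,"dz": 0,"yaw": 2},
    {"dx": 4,"dy": 38,"dz": 0,"yaw": 2},
    {"dx": 4,"dy": 38,"dz": 0,"yaw": 2},
    {"dx": 4,"dy": 38,"dz": 0,"yaw": 2}
  ]
}}

```text
t: 9.53
eef_pos: [467.2, -77.6, 218.7]
tcp_rot: [-3.141, 0.002, -0.023]
ft_force: [1.3, 0.5, -1.5]
opening: 0.124
```

Call:
{"api": "drive_tool", "payload": {
  "commands": [
    {"dx": 4,"dy": 38,"dz": 0,"yaw": 2},
    {"dx": 4,"dy": 38,"dz": 0,"yaw": 2},
    {"dx": 4,"dy": 30,"dz": 0,"yaw": 2},
    {"dx": 3,"dy": 19,"dz": 0,"yaw": 1.6},
    {"dx": 0,"dy": 0,"dz": 0,"yaw": 0}
  ]
}}

```text
t: 9.95
eef_pos: [482.6, 48.6, 218.6]
tcp_rot: [-3.141, 0.002, 0.113]
ft_force: [-1.0, -0.9, -1.5]
opening: 0.129
```

```bash
python3 - <<'E'
from h import *
s=env.state();print(s['t'],s['eef_pos'],s['tcp_rot'],s['ft_force'],s['moment'],s['opening'])
c=env.calibration('wrist');snap('wrist','w6.png');snap('top','t6.png');snap('scene','s6.png')
x,y,a=590.3,57.35,.109
M=[(84,65,43),(84,-65,43),(-28,61,47),(-28,-61,47),(58,45,43),(58,-45,43)]
P=[[x+np.cos(a)*u-np.sin(a)*v,y+np.sin(a)*u+np.cos(a)*v,z] for u,v,z in M]
print(proj(c,P).round(0).tolist())
E
```

```text
9.95 [482.56502638  48.61098464 218.61851407] [-3.14073298e+00  2.19435134e-03  1.13374528e-01] [-1.01842304 -0.9437787  -1.46722494] [0.00377946 0.02304776 0.03421587] 0.12922175678616918
[[253.0, -5.0], [407.0, -4.0], [260.0, 129.0], [399.0, 130.0], [277.0, 27.0], [383.0, 27.0]]
```

View pics/w6.png

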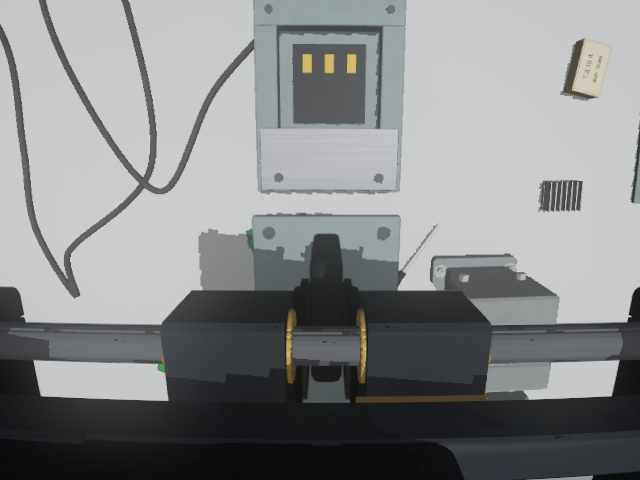

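View pics/t6.png

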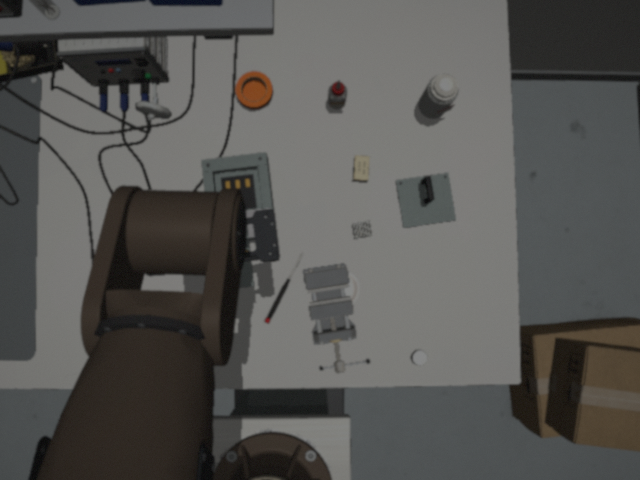

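View pics/s6.png

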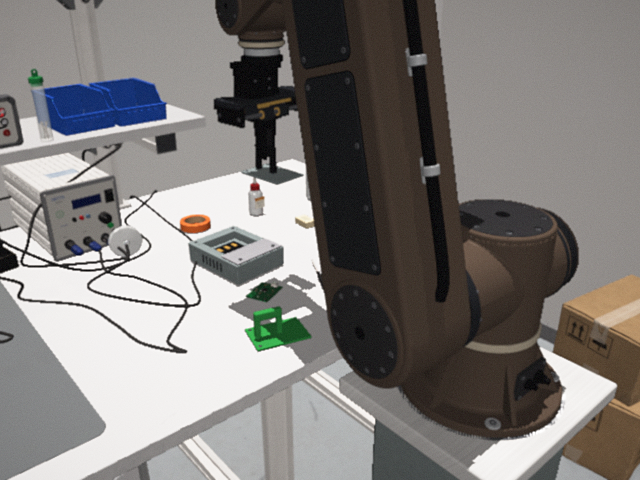

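Call:
{"api": "drive_tool", "payload": {
  "commands": [
    {"dx": 0,"dy": 0,"dz": -20,"yaw": 0},
    {"dx": 0,"dy": 0,"dz": -35,"yaw": 0},
    {"dx": 0,"dy": 0,"dz": -35,"yaw": 0},
    {"dx": 0,"dy": 0,"dz": -35,"yaw": 0},
    {"dx": 0,"dy": 0,"dz": -25,"yaw": 0}
  ]
}}

```text
t: 10.52
eef_pos: [481.6, 44.3, 67.4]
tcp_rot: [-3.141, 0.002, 0.106]
ft_force: [0.6, -0.6, -1.2]
opening: 0.126
```

Call:
{"api": "drive_tool", "payload": {
  "commands": [
    {"dx": 0,"dy": 0,"dz": -15,"yaw": 0},
    {"dx": 0,"dy": 0,"dz": -7,"yaw": 0},
    {"dx": 0,"dy": 0,"dz": 0,"yaw": 0},
    {"dx": 0,"dy": 0,"dz": 0,"yaw": 0}
  ]
}}

```text
t: 10.85
eef_pos: [483.1, 44.9, 48.3]
tcp_rot: [3.141, 0.0, 0.107]
ft_force: [0.4, 0.3, -1.3]
opening: 0.127
```

```bash
python3 - <<'E'
from h import *
s=env.state();print(s['t'],s['eef_pos'],s['tcp_rot'],s['ft_force'],s['moment'])
im=snap('scene','s7.png');cv2.imwrite('pics/s7c.png',cv2.resize(im[180:340,160:340,::-1],None,fx=4,fy=3.7,interpolation=cv2.INTER_CUBIC))
E
```

```text
10.85 [483.13296285  44.9241194   48.341969  ] [3.14145256e+00 8.69268728e-05 1.07445357e-01] [ 0.3843957   0.29257315 -1.31550905] [ 0.00829749 -0.01573818 -0.02588114]
```

View pics/s7c.png

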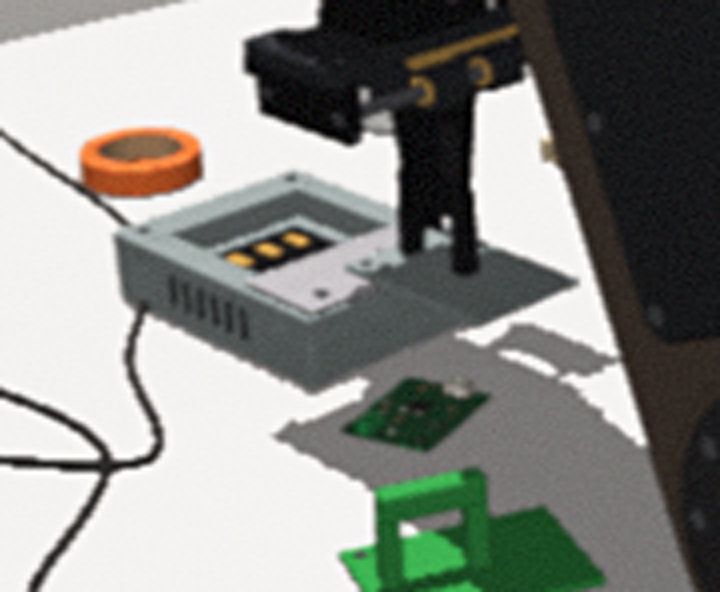

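Call:
{"api": "drive_tool", "payload": {
  "commands": [
    {"dx": 0,"dy": 0,"dz": -5,"yaw": 0},
    {"dx": 0,"dy": 0,"dz": -3,"yaw": 0},
    {"dx": 0,"dy": 0,"dz": -2,"yaw": 0},
    {"dx": 0,"dy": 0,"dz": 0,"yaw": 0}
  ]
}}

```text
t: 11.23
eef_pos: [482.8, 45.6, 37.9]
tcp_rot: [3.142, 0.0, 0.109]
ft_force: [1.1, 0.9, -2.8]
opening: 0.127
```

Call:
{"api": "drive_tool", "payload": {
  "commands": [
    {"dx": 0,"dy": 0,"dz": -1,"yaw": 0},
    {"dx": 0,"dy": 0,"dz": -1,"yaw": 0},
    {"dx": 0,"dy": 0,"dz": 0,"yaw": 0}
  ]
}}

```text
t: 11.48
eef_pos: [482.8, 45.6, 36.7]
tcp_rot: [3.141, -0.0, 0.109]
ft_force: [-4.6, -0.9, 9.2]
opening: 0.122
```

Call:
{"api": "drive_tool", "payload": {
  "commands": [
    {"dx": 0,"dy": 0,"dz": -1,"yaw": 0},
    {"dx": 0,"dy": 0,"dz": 0,"yaw": 0}
  ]
}}

```text
t: 11.65
eef_pos: [482.4, 45.6, 36.1]
tcp_rot: [3.141, 0.0, 0.109]
ft_force: [-7.4, -1.3, 16.3]
opening: 0.123
```

Call:
{"api": "drive_tool", "payload": {
  "commands": [
    {"dx": 0,"dy": 0,"dz": -1,"yaw": 0},
    {"dx": 0,"dy": 0,"dz": -1,"yaw": 0},
    {"dx": 0,"dy": 0,"dz": 0,"yaw": 0}
  ]
}}

```text
t: 11.9
eef_pos: [481.8, 45.5, 34.3]
tcp_rot: [3.141, 0.001, 0.109]
ft_force: [-10.6, -2.5, 23.1]
opening: 0.123
```

Call:
{"api": "drive_tool", "payload": {
  "commands": [
    {"dx": 0,"dy": 0,"dz": -1,"yaw": 0},
    {"dx": 0,"dy": 0,"dz": -1,"yaw": 0},
    {"dx": 0,"dy": 0,"dz": 0,"yaw": 0}
  ]
}}

```text
t: 12.15
eef_pos: [481.4, 45.5, 32.3]
tcp_rot: [3.141, 0.002, 0.109]
ft_force: [-12.2, -2.4, 24.8]
opening: 0.119
```

```bash
python3 - <<'E'
from h import *
s=env.state();print(s['t'],s['eef_pos'],s['tcp_rot'],s['ft_force'],s['moment'])
im=snap('scene','s8.png');cv2.imwrite('pics/s8c.png',cv2.resize(im[180:340,160:340,::-1],None,fx=4,fy=3.7,interpolation=cv2.INTER_CUBIC))
snap('wrist','w8.png')
E
```

```text
12.15 [481.44981978  45.47276362  32.30999179] [3.14146945e+00 1.89242415e-03 1.08889693e-01] [-12.19341858  -2.4438814   24.82776953] [-0.40564879  1.92107102  0.02403624]
```

View pics/s8c.png

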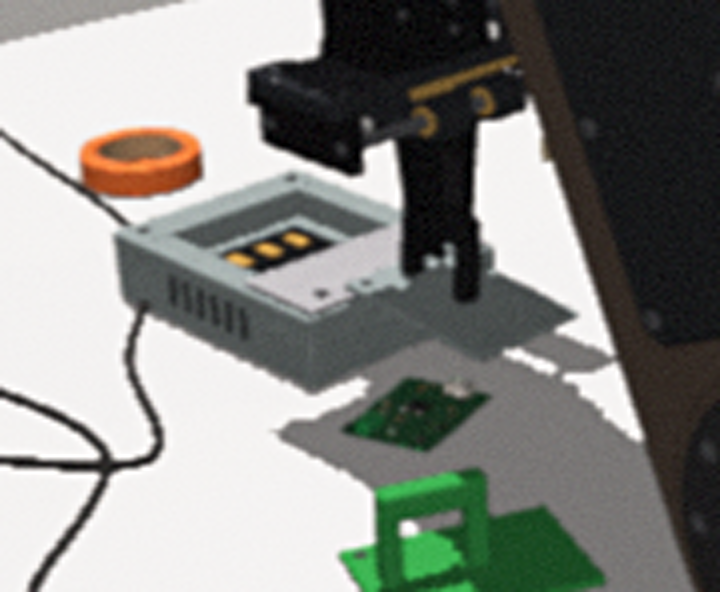

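View pics/w8.png

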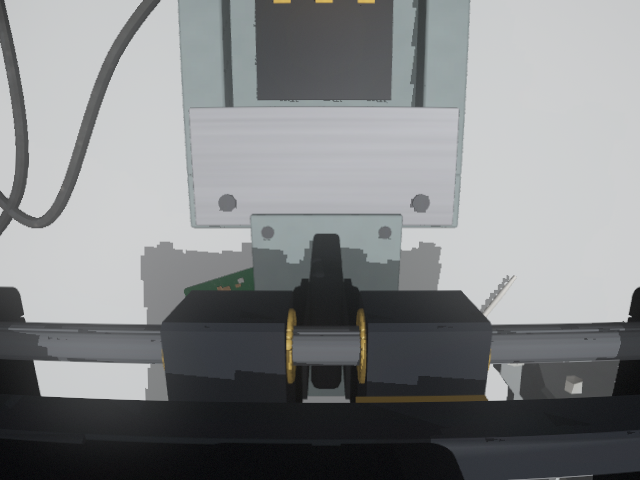

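Call:
{"api": "drive_tool", "payload": {
  "commands": [
    {"dx": 0,"dy": 0,"dz": -1,"yaw": 0},
    {"dx": 0,"dy": 0,"dz": -1,"yaw": 0},
    {"dx": 0,"dy": 0,"dz": -1,"yaw": 0},
    {"dx": 0,"dy": 0,"dz": 0,"yaw": 0}
  ]
}}

```text
t: 12.58
eef_pos: [481.2, 45.5, 29.3]
tcp_rot: [3.142, 0.002, 0.109]
ft_force: [-13.3, -3.2, 25.1]
opening: 0.127
```

```bash
python3 - <<'E'
from h import *
s=env.state();print(s['t'],s['eef_pos'],s['tcp_rot'],s['ft_force'],s['moment'])
im=snap('scene','s9.png');snap('wrist','w9.png')
g=[cv2.imread(f'pics/{n}.png') for n in('w5','w8','w9')]
cv2.imwrite('pics/cmp9.png',np.hstack([cv2.resize(i[195:325,225:430],None,fx=1.28*1,fy=3) for i in g]))
for n in('s7','s9'):
  i=cv2.imread(f'pics/{n}.png')
cv2.imwrite('pics/s9c.png',np.hstack([cv2.resize(cv2.imread(f'pics/{n}.png')[210:290,220:320],None,fx=4,fy=4,interpolation=cv2.INTER_CUBIC) for n in('s7','s9')]))
E
```

```text
12.5833 [481.17307499  45.48565372  29.26875594] [3.14153009e+00 2.43648994e-03 1.08964495e-01] [-13.32280657  -3.24212027  25.12101008] [-0.41997984  2.06450032  0.03937541]
```

View pics/cmp9.png

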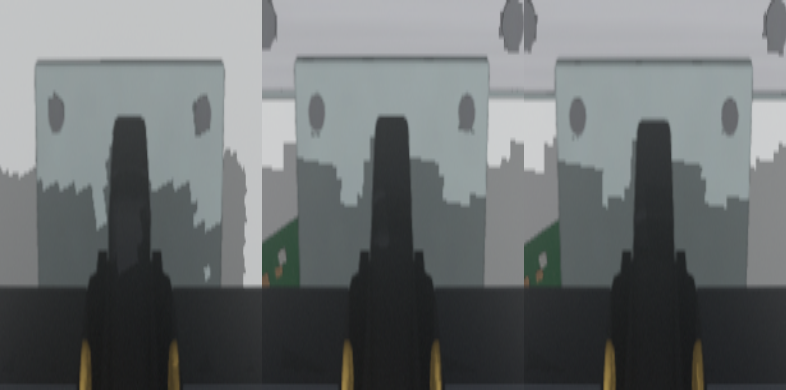

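View pics/s9c.png

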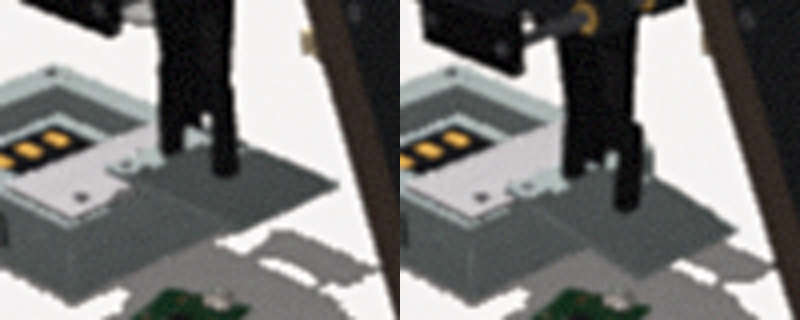

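```bash
cat >> h.py <<'E'
def tiltfit(e,yaw,scenepx,wristpx):
    cs,cw=env.calibration('scene'),env.calibration('wrist')
    def res(q):
        th,u,sx,lat=q
        F=held(e,yaw,th,[[-50,35,5],[-50,-35,5]],16.5-sx,lat)+[0,0,u]
        R=held(e,yaw,th,[[50,35,5],[50,-35,5]],16.5-sx,lat)+[0,0,u]
        r=[]
        if scenepx is not None: r.append(2.5*(proj(cs,F)-scenepx).ravel())
        if wristpx is not None: r.append((proj(cw,R)-wristpx).ravel())
        return np.concatenate(r+[[q[1]*.1,q[2]*.1]])
    return least_squares(res,[0.1,0,0,0])
E
python3 - <<'E'
from h import *
s=env.state();e=s['eef_pos'];y=s['tcp_rot'][2]
c=env.calibration('scene')
e7=np.array([483.1,45.2,48]);print('s7 pred flat',proj(c,held(e7,.109,0,[[-50,35,5],[-50,-35,5]])).round(1).tolist(),'obs 279.5,265.5 303.8,256.2')
r=tiltfit(e,y,np.array([[281.2,279.5],[303.8,268]]),np.array([[250.8,215],[403,215]]))
print(np.degrees(r.x[0]),r.x[1:],r.fun.round(1))
E
```

```text
s7 pred flat [[279.5, 266.5], [304.9, 254.7]] obs 279.5,265.5 303.8,256.2
7.572691774705758 [-1.72501421 -4.14289866 -0.47884026] [-3.3  0.8  3.  -0.8  0.2  0.1  0.  -0.  -0.2 -0.4]
```

Call:
{"api": "drive_tool", "payload": {
  "commands": [
    {"dx": 0,"dy": 0,"dz": -1,"yaw": 0},
    {"dx": 0,"dy": 0,"dz": -1,"yaw": 0},
    {"dx": 0,"dy": 0,"dz": 0,"yaw": 0},
    {"dx": 0,"dy": 0,"dz": 5,"yaw": 0},
    {"dx": 0,"dy": 0,"dz": 15,"yaw": 0}
  ]
}}

```text
t: 13.1
eef_pos: [482.1, 45.6, 45.4]
tcp_rot: [-3.141, 0.002, 0.108]
ft_force: [-0.2, 0.3, -1.3]
opening: 0.127
```

Call:
{"api": "drive_tool", "payload": {
  "commands": [
    {"dx": 0,"dy": 0,"dz": 15,"yaw": 0},
    {"dx": 0,"dy": 0,"dz": 5,"yaw": 0},
    {"dx": 0,"dy": 0,"dz": 0,"yaw": 0},
    {"dx": 0,"dy": 0,"dz": 0,"yaw": 0}
  ]
}}

```text
t: 13.43
eef_pos: [482.9, 45.6, 65.9]
tcp_rot: [3.141, -0.0, 0.109]
ft_force: [-0.1, 0.1, -1.3]
opening: 0.124
```

```bash
python3 - <<'E'
from h import *
s=env.state();print(s['t'],s['eef_pos'],s['tcp_rot'],s['ft_force'],s['moment'])
im=snap('scene','s10.png');im=snap('wrist','w10.png')
cv2.imwrite('pics/s10c.png',cv2.resize(cv2.imread('pics/s10.png')[200:290,220:320],None,fx=6,fy=6,interpolation=cv2.INTER_CUBIC))
cv2.imwrite('pics/w10c.png',cv2.resize(cv2.imread('pics/w10.png')[190:310,230:430],None,fx=4,fy=4))
E
```

```text
13.4333 [482.92302269  45.59124167  65.88957238] [ 3.14143660e+00 -4.23920054e-04  1.08597587e-01] [-0.11179152  0.08912884 -1.26087518] [ 0.07012794 -0.07139653 -0.00840824]
```

View pics/s10c.png

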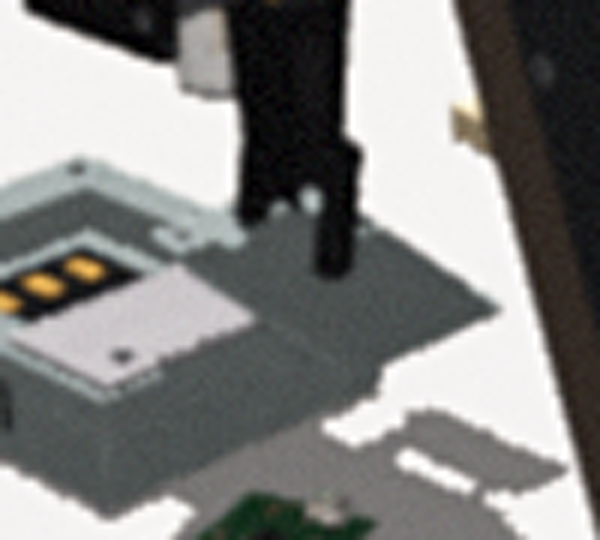

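View pics/w10c.png

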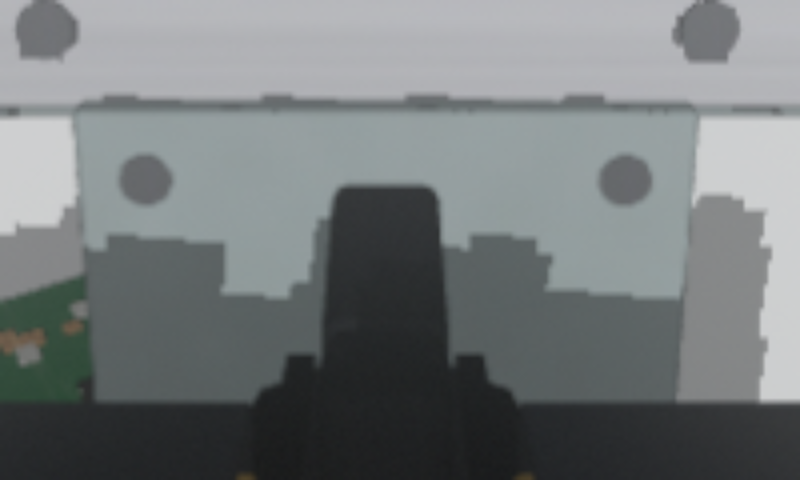

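```bash
python3 - <<'E'
from h import *
s=env.state();e=s['eef_pos'];y=s['tcp_rot'][2];print(e)
for L in([282.8,262.8],[282.5,265.0]):
  for row in (215.5,217.5):
    r=tiltfit(e,y,np.array([L,[303,251.3]]),np.array([[248.8,row],[404.2,row]]))
    print(np.degrees(r.x[0]),r.x[1:],r.fun.round(1))
th,u,sx,l=r.x
P=held(e,y,th,[[-50,0,0],[50,0,0]],16.5-sx,l)+[0,0,u];print(P)
E
```

```text
[482.57115232  45.57830409  65.38766738]
7.306379367276618 [-1.24084422 -4.62216217 -0.73652508] [-9.   0.1  4.2 -0.3  2.8  1.  -0.6  0.9 -0.1 -0.5]
7.678571758985791 [-0.47007982 -5.57534888 -0.64390147] [-8.6  0.1  4.7 -0.3  2.3  0.8 -0.5  0.7 -0.  -0.6]
8.644986809154195 [-2.09250583 -5.52307905 -0.69935202] [-8.5 -2.7  3.9  2.4  2.7  1.  -0.7  0.9 -0.2 -0.6]
9.047302966619961 [-1.27967033 -6.49320229 -0.61093178] [-8.1 -2.6  4.4  2.4  2.3  0.8 -0.6  0.7 -0.1 -0.6]
[[418.32394728  37.96071948  63.2145616 ]
 [516.49833496  48.66186352  78.93954557]]
```

```bash
python3 - <<'E'
import cv2,numpy as np
i=cv2.imread('pics/s10.png')[240:275,250:310]
g=np.clip((i.astype(float)-60)*3.5,0,255).astype(np.uint8)
cv2.imwrite('pics/s10d.png',cv2.resize(g,None,fx=12,fy=12,interpolation=cv2.INTER_CUBIC))
E
```

```text
(no output)
```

View pics/s10d.png

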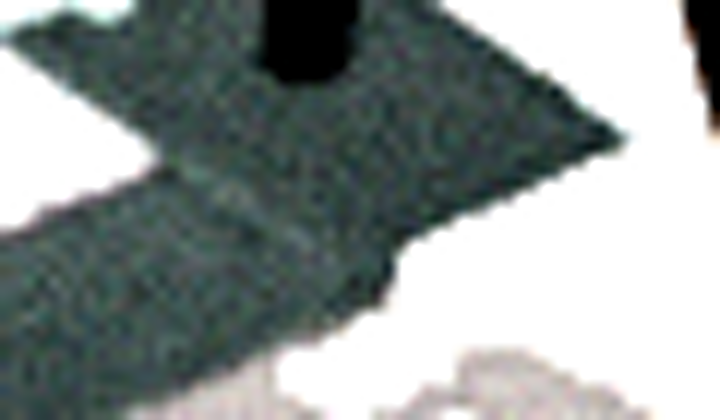

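```bash
python3 - <<'E'
from h import *
e=np.array([482.8,45.6,65.7]);y=.1086
cs,cw=env.calibration('scene'),env.calibration('wrist')
S=np.array([[278.1,262],[301.6,251],[250.4,242.9]])
W=np.array([[248.8,217],[404.2,217]])
def res(q):
    th,u,sx,lat=q
    f=lambda p:held(e,y,th,p,16.5-sx,lat)+[0,0,u]
    return np.concatenate([2.5*(proj(cs,f([[-50,35,1],[-50,-35,2.5],[50,35,2.5]]))-S).ravel(),(proj(cw,f([[50,35,5],[50,-35,5]]))-W).ravel()])
r=least_squares(res,[.1,0,0,0],loss='soft_l1');q=r.x;print(np.degrees(q[0]),q[1:],res(q).round(1))
P=held(e,y,q[0],[[-50,0,0],[50,0,0],[-50,0,5],[50,0,5]],16.5-q[2],q[3])+[0,0,q[1]]
print(P.round(1))
a=.109;d=P-[590.3,57.35,0];print(np.c_[d[:,0]*np.cos(a)+d[:,1]*np.sin(a),-d[:,0]*np.sin(a)+d[:,1]*np.cos(a)].round(1))
E
```

```text
5.555458793853006 [ 0.62588937 -3.63188574  0.09043601] [  1.8   2.    7.   -1.3 -14.   -1.    0.5  -0.1  -1.9  -0.3]
[[417.9  38.6  69.8]
 [516.9  49.4  79.4]
 [417.4  38.6  74.7]
 [516.4  49.4  84.4]]
[[-1.734e+02  1.000e-01]
 [-7.390e+01  1.000e-01]
 [-1.739e+02  1.000e-01]
 [-7.430e+01  1.000e-01]]
```

```bash
python3 - <<'E'
from h import *
s=env.state();e=s['eef_pos'];y=s['tcp_rot'][2]
n=np.array([-np.sin(y),np.cos(y),0]);f=np.array([np.cos(y),np.sin(y),0])
def it(c,px,lat):
    o,D=ray(c,[px]);D=D[0];t=(lat-(o-e)@n)/(D@n);p=o+t*D;return ((p-e)@f).round(1),(p[2]-e[2]).round(1)
cs,cw=env.calibration('scene'),env.calibration('wrist')
print('front R',it(cs,[301.6,251],-35),it(cs,[301.6,251],-34),'front L',it(cs,[278.1,262],35))
print('rear',it(cw,[248.8,217],35),it(cw,[404.2,217],-35), 'flat expectation: front x -66.5 z+10..15 rear 33.5, z 15')
# same for s7 flat: top-left corner etc.
im=cv2.imread('pics/w5.png')
for nme in('w5','w10'):
  g=cv2.cvtColor(cv2.imread(f'pics/{nme}.png'),cv2.COLOR_BGR2GRAY).astype(int)
  for r in (222,228): 
    d=np.abs(np.diff(g[r,235:420]));k=np.argsort(d)[-6:]+235;print(nme,r,sorted(k.tolist()))
E
```

```text
front R (np.float64(-57.2), np.float64(3.0)) (np.float64(-58.2), np.float64(3.7)) front L (np.float64(-63.0), np.float64(6.3))
rear (np.float64(34.2), np.float64(20.8)) (np.float64(34.6), np.float64(23.1)) flat expectation: front x -66.5 z+10..15 rear 33.5, z 15
w5 222 [250, 251, 253, 398, 399, 400]
w5 228 [251, 262, 273, 378, 387, 399]
w10 222 [246, 247, 249, 402, 403, 404]
w10 228 [247, 248, 263, 268, 383, 403]
```

Call:
{"api": "drive_tool", "payload": {
  "commands": [
    {"dx": -4,"dy": 0,"dz": -10,"yaw": 0},
    {"dx": 0,"dy": 0,"dz": -15,"yaw": 0},
    {"dx": 0,"dy": 0,"dz": -9,"yaw": 0},
    {"dx": 0,"dy": 0,"dz": -1,"yaw": 0},
    {"dx": 0,"dy": 0,"dz": 0,"yaw": 0}
  ]
}}

```text
t: 13.95
eef_pos: [478.6, 45.6, 30.3]
tcp_rot: [-3.141, 0.002, 0.109]
ft_force: [1.2, -0.1, -1.2]
opening: 0.125
```

Call:
{"api": "drive_tool", "payload": {
  "commands": [
    {"dx": 0,"dy": 0,"dz": -2,"yaw": 0},
    {"dx": 0,"dy": 0,"dz": -2,"yaw": 0},
    {"dx": 0,"dy": 0,"dz": 0,"yaw": 0}
  ]
}}

```text
t: 14.2
eef_pos: [479.2, 45.6, 27.2]
tcp_rot: [3.141, -0.001, 0.109]
ft_force: [-0.1, 0.2, -0.6]
opening: 0.121
```

Call:
{"api": "drive_tool", "payload": {
  "commands": [
    {"dx": 0,"dy": 0,"dz": -2,"yaw": 0},
    {"dx": 0,"dy": 0,"dz": -1,"yaw": 0},
    {"dx": 0,"dy": 0,"dz": 0,"yaw": 0}
  ]
}}

```text
t: 14.45
eef_pos: [478.1, 45.5, 24.9]
tcp_rot: [3.141, 0.001, 0.109]
ft_force: [-7.4, -2.5, 13.6]
opening: 0.124
```

Call:
{"api": "drive_tool", "payload": {
  "commands": [
    {"dx": 0,"dy": 0,"dz": -1,"yaw": 0},
    {"dx": 0,"dy": 0,"dz": -1,"yaw": 0},
    {"dx": 0,"dy": 0,"dz": -1,"yaw": 0},
    {"dx": 0,"dy": 0,"dz": 0,"yaw": 0}
  ]
}}

```text
t: 14.78
eef_pos: [477.3, 45.4, 22.1]
tcp_rot: [3.142, 0.002, 0.109]
ft_force: [-10.6, -3.2, 20.0]
opening: 0.125
```

Call:
{"api": "drive_tool", "payload": {
  "commands": [
    {"dx": 0,"dy": 0,"dz": 5,"yaw": 0},
    {"dx": 0,"dy": 0,"dz": 15,"yaw": 0},
    {"dx": 0,"dy": 0,"dz": 20,"yaw": 0},
    {"dx": 0,"dy": 0,"dz": 20,"yaw": 0},
    {"dx": 0,"dy": 0,"dz": 10,"yaw": 0}
  ]
}}

```text
t: 15.2
eef_pos: [479.7, 45.6, 93.2]
tcp_rot: [3.141, -0.003, 0.109]
ft_force: [0.3, 1.0, -1.1]
opening: 0.12
```

Call:
{"api": "drive_tool", "payload": {
  "commands": [
    {"dx": 0,"dy": 0,"dz": 0,"yaw": 0},
    {"dx": 0,"dy": 0,"dz": 0,"yaw": 0}
  ]
}}

```text
t: 15.37
eef_pos: [479.1, 45.6, 91.4]
tcp_rot: [3.141, -0.001, 0.109]
ft_force: [0.2, -0.0, -2.4]
opening: 0.127
```

```bash
python3 - <<'E'
from h import *
s=env.state();print(s['t'],s['eef_pos'],s['tcp_rot'],s['ft_force'])
snap('scene','s11.png');snap('wrist','w11.png')
g=np.clip((cv2.imread('pics/s11.png')[210:280,230:330].astype(float)-50)*2.5,0,255).astype(np.uint8)
cv2.imwrite('pics/s11c.png',cv2.resize(g,None,fx=8,fy=8,interpolation=cv2.INTER_CUBIC))
cv2.imwrite('pics/w11c.png',cv2.resize(cv2.imread('pics/w11.png')[190:310,230:430],None,fx=4,fy=4))
E
```

```text
15.3667 [479.14732073  45.57483797  91.36198113] [ 3.14132199e+00 -1.37150339e-03  1.08556100e-01] [ 0.20407174 -0.03903376 -2.43967987]
```

View pics/s11c.png

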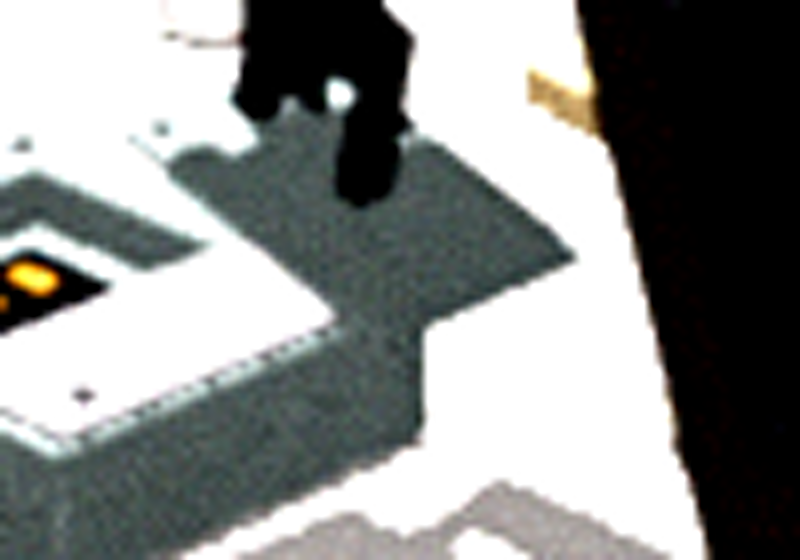

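View pics/w11c.png

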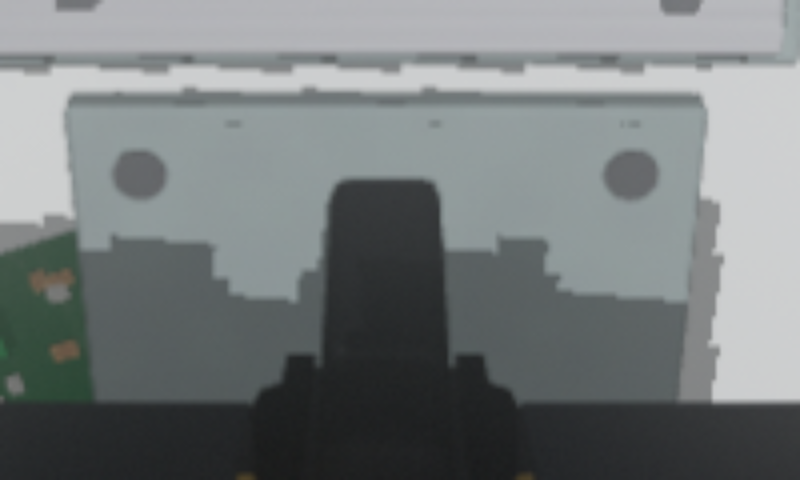

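```bash
python3 - <<'E'
from h import *
s=env.state();e=s['eef_pos'];y=s['tcp_rot'][2];print(e)
n=np.array([-np.sin(y),np.cos(y),0]);f=np.array([np.cos(y),np.sin(y),0])
def it(c,px,lat):
    o,D=ray(c,[px]);D=D[0];t=(lat-(o-e)@n)/(D@n);p=o+t*D;return ((p-e)@f).round(1),(p[2]-e[2]).round(1)
cs,cw=env.calibration('scene'),env.calibration('wrist')
print('front R',it(cs,[301.1,241.4],-35),'front L',it(cs,[275.8,252.9],35),'rearL',it(cs,[250.5,231],35))
print('rear',it(cw,[247.5,216],35),it(cw,[406,216],-35))
E
```

```text
[478.52417109  45.58225938  90.41875096]
front R (np.float64(-52.6), np.float64(-0.8)) front L (np.float64(-53.8), np.float64(-0.8)) rearL (np.float64(17.9), np.float64(23.2))
rear (np.float64(35.2), np.float64(23.8)) (np.float64(35.7), np.float64(27.2))
```

Call:
{"api": "drive_tool", "payload": {
  "commands": [
    {"dx": 20,"dy": 2.5,"dz": 0,"yaw": 0},
    {"dx": 38,"dy": 4,"dz": 0,"yaw": 0},
    {"dx": 38,"dy": 4,"dz": 0,"yaw": 0},
    {"dx": 38,"dy": 4,"dz": 0,"yaw": 0},
    {"dx": 20,"dy": 2,"dz": 0,"yaw": 0}
  ]
}}

```text
t: 15.88
eef_pos: [636.0, 62.4, 89.6]
tcp_rot: [3.142, -0.0, 0.109]
ft_force: [0.0, -0.8, -1.1]
opening: 0.123
```

Call:
{"api": "drive_tool", "payload": {
  "commands": [
    {"dx": 0,"dy": 0,"dz": -15,"yaw": 0},
    {"dx": 0,"dy": 0,"dz": -10,"yaw": 0},
    {"dx": 0,"dy": 0,"dz": 0,"yaw": 0},
    {"dx": 0,"dy": 0,"dz": 0,"yaw": 0}
  ]
}}

```text
t: 16.22
eef_pos: [631.7, 62.0, 64.8]
tcp_rot: [-3.141, 0.003, 0.108]
ft_force: [1.0, -0.3, -0.6]
opening: 0.125
```

```bash
python3 - <<'E'
from h import *
s=env.state();e=s['eef_pos'];y=s['tcp_rot'][2];print(s['t'],e,y,s['ft_force'])
a=.109;d=e-[590.3,57.35,0];print('case frame',d[0]*np.cos(a)+d[1]*np.sin(a),-d[0]*np.sin(a)+d[1]*np.cos(a))
snap('scene','s12.png');snap('wrist','w12.png')
cv2.imwrite('pics/s12c.png',cv2.resize(cv2.imread('pics/s12.png')[180:300,170:310],None,fx=5,fy=5,interpolation=cv2.INTER_CUBIC))
c=env.calibration('wrist')
M=[(84,65,43),(84,-65,43),(58,45,43),(58,-45,43)]
print(proj(c,[[590.3+np.cos(a)*u-np.sin(a)*v,57.35+np.sin(a)*u+np.cos(a)*v,z] for u,v,z in M]).round(0).tolist())
E
```

```text
16.2167 [631.6682277   62.02902285  64.82763827] 0.10845963629846267 [ 0.99702308 -0.34907081 -0.60816199]
case frame 41.63172713689665 0.15104134146176662
[[209.0, 192.0], [443.0, 191.0], [246.0, 237.0], [405.0, 237.0]]
```

View pics/s12c.png

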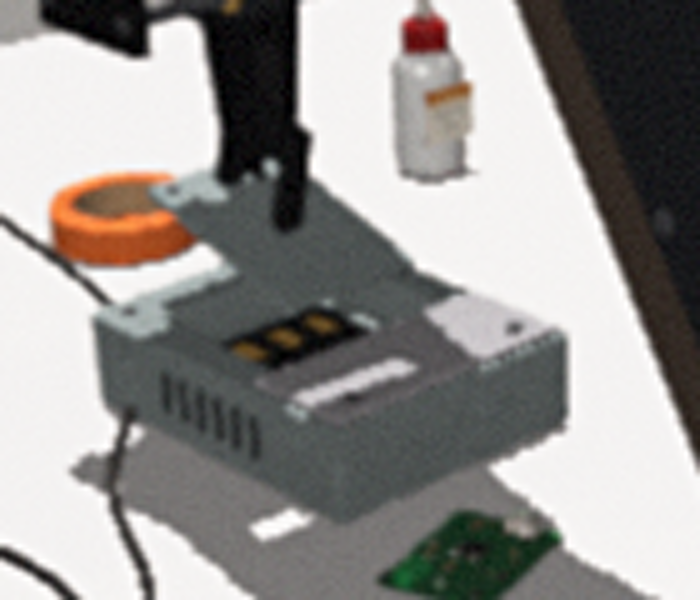

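View pics/w12.png

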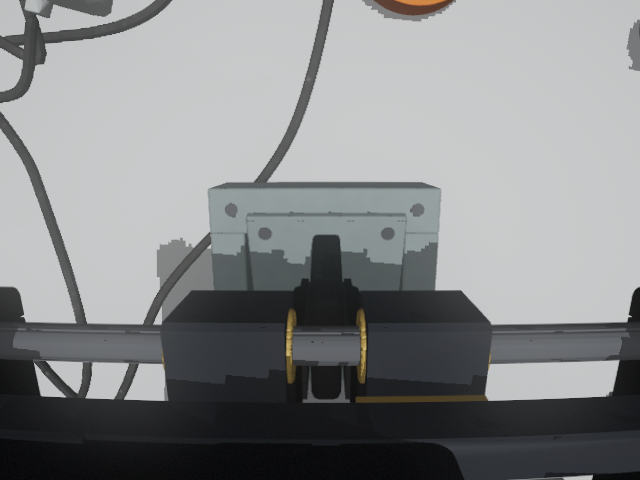

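Call:
{"api": "drive_tool", "payload": {
  "commands": [
    {"dx": 0,"dy": 0,"dz": -12,"yaw": 0},
    {"dx": 0,"dy": 0,"dz": -10,"yaw": 0},
    {"dx": 0,"dy": 0,"dz": -6,"yaw": 0},
    {"dx": 0,"dy": 0,"dz": -3,"yaw": 0},
    {"dx": 0,"dy": 0,"dz": 0,"yaw": 0}
  ]
}}

```text
t: 16.73
eef_pos: [632.4, 62.0, 34.0]
tcp_rot: [-3.142, 0.002, 0.109]
ft_force: [-1.2, 0.6, -1.2]
opening: 0.126
```

```bash
python3 - <<'E'
from h import *
s=env.state();e=s['eef_pos'];print(s['t'],e,s['ft_force'])
snap('scene','s13.png')
cv2.imwrite('pics/s13c.png',cv2.resize(cv2.imread('pics/s13.png')[200:290,180:290],None,fx=7,fy=6.5,interpolation=cv2.INTER_CUBIC))
E
```

```text
16.7333 [632.40000925  62.0376085   33.97637055] [-1.15541455  0.64279679 -1.22839223]
```

View pics/s13c.png

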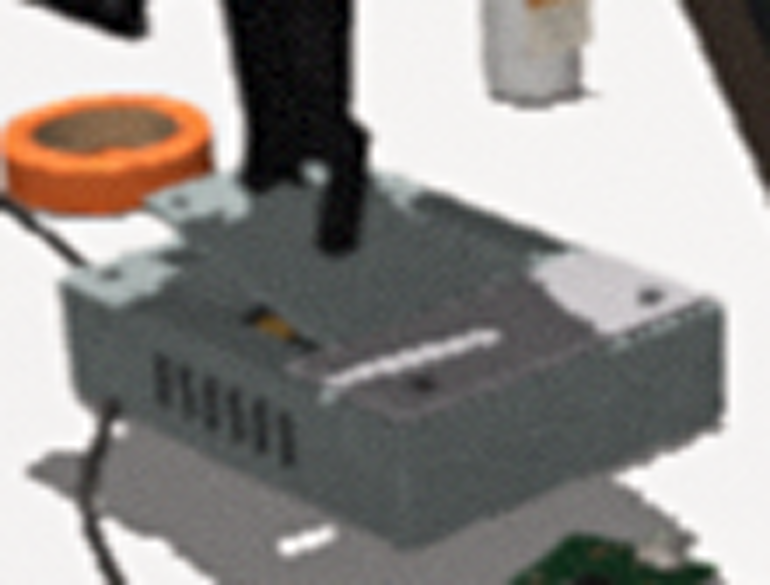

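Call:
{"api": "drive_tool", "payload": {
  "commands": [
    {"dx": 0,"dy": 0,"dz": -2,"yaw": 0},
    {"dx": -4,"dy": -0.4,"dz": 0,"yaw": 0},
    {"dx": -4,"dy": -0.4,"dz": 0,"yaw": 0},
    {"dx": 0,"dy": 0,"dz": 0,"yaw": 0}
  ]
}}

```text
t: 17.12
eef_pos: [624.0, 61.2, 33.2]
tcp_rot: [3.142, 0.0, 0.109]
ft_force: [0.3, -0.8, -1.3]
opening: 0.124
```

Call:
{"api": "drive_tool", "payload": {
  "commands": [
    {"dx": -3,"dy": -0.3,"dz": 0,"yaw": 0},
    {"dx": -3,"dy": -0.3,"dz": 0,"yaw": 0},
    {"dx": 0,"dy": 0,"dz": 0,"yaw": 0}
  ]
}}

```text
t: 17.37
eef_pos: [618.3, 60.6, 33.2]
tcp_rot: [3.142, 0.0, 0.109]
ft_force: [0.2, -0.1, -2.2]
opening: 0.13
```

```bash
python3 - <<'E'
from h import *
s=env.state();e=s['eef_pos'];print(s['t'],e,s['ft_force'])
snap('scene','s14.png')
cv2.imwrite('pics/s14c.png',cv2.resize(cv2.imread('pics/s14.png')[200:290,180:290],None,fx=7,fy=6.5,interpolation=cv2.INTER_CUBIC))
E
```

```text
17.3667 [618.29248594  60.63569002  33.1500177 ] [ 0.19489053 -0.12074699 -2.16788447]
```

View pics/s14c.png

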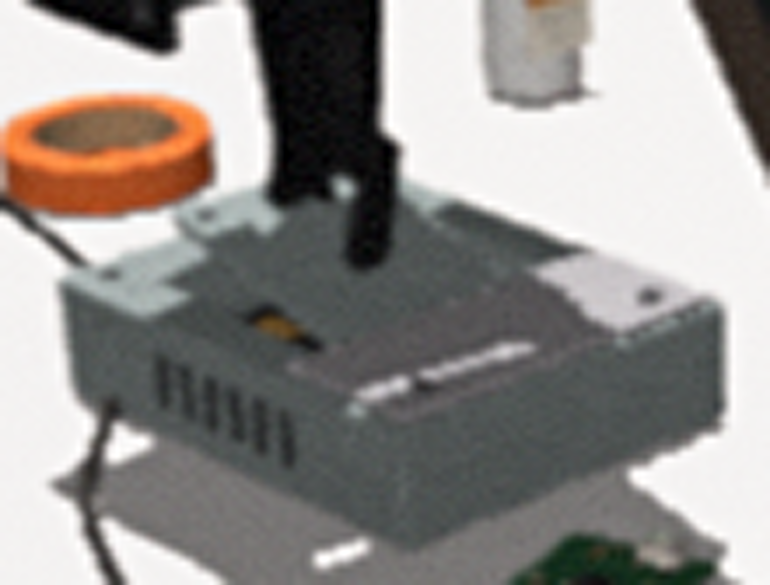

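Call:
{"api": "drive_tool", "payload": {
  "commands": [
    {"dx": 0,"dy": 0,"dz": -2,"yaw": 0},
    {"dx": 0,"dy": 0,"dz": -2,"yaw": 0},
    {"dx": -3,"dy": -0.3,"dz": 0,"yaw": 0},
    {"dx": -3,"dy": -0.3,"dz": 0,"yaw": 0},
    {"dx": 0,"dy": 0,"dz": 0,"yaw": 0}
  ]
}}

```text
t: 17.83
eef_pos: [612.2, 60.0, 28.9]
tcp_rot: [-3.142, 0.001, 0.109]
ft_force: [-0.2, -0.3, -1.4]
opening: 0.124
```

Call:
{"api": "drive_tool", "payload": {
  "commands": [
    {"dx": -3,"dy": -0.3,"dz": 0,"yaw": 0},
    {"dx": -3,"dy": -0.3,"dz": 0,"yaw": 0},
    {"dx": 0,"dy": 0,"dz": 0,"yaw": 0}
  ]
}}

```text
t: 18.08
eef_pos: [606.3, 59.5, 29.1]
tcp_rot: [3.142, 0.0, 0.109]
ft_force: [-0.1, 0.3, -0.9]
opening: 0.126
```

Call:
{"api": "drive_tool", "payload": {
  "commands": [
    {"dx": -3,"dy": -0.3,"dz": 0,"yaw": 0},
    {"dx": -2,"dy": -0.3,"dz": 0,"yaw": 0},
    {"dx": 0,"dy": 0,"dz": 0,"yaw": 0}
  ]
}}

```text
t: 18.33
eef_pos: [601.5, 58.8, 29.1]
tcp_rot: [3.142, 0.0, 0.109]
ft_force: [0.2, -0.5, -0.8]
opening: 0.123
```

```bash
python3 - <<'E'
from h import *
s=env.state();e=s['eef_pos'];print(s['t'],e,s['ft_force'])
a=.109;d=e-[590.3,57.35,0];print('case frame',d[0]*np.cos(a)+d[1]*np.sin(a),-d[0]*np.sin(a)+d[1]*np.cos(a))
snap('scene','s15.png');snap('wrist','w15.png')
cv2.imwrite('pics/s15c.png',cv2.resize(cv2.imread('pics/s15.png')[200:290,180:290],None,fx=7,fy=6.5,interpolation=cv2.INTER_CUBIC))
cv2.imwrite('pics/w15c.png',cv2.resize(cv2.imread('pics/w15.png')[170:310,190:460],None,fx=2.9,fy=3.5))
c=env.calibration('wrist')
M=[(84,65,43),(84,-65,43),(58,45,43),(58,-45,43)]
print(proj(c,[[590.3+np.cos(a)*u-np.sin(a)*v,57.35+np.sin(a)*u+np.cos(a)*v,z] for u,v,z in M]).round(0).tolist())
E
```

```text
18.3333 [601.49067721  58.82096178  29.106053  ] [ 0.16196769 -0.45234831 -0.79122998]
case frame 11.284282319621925 0.24486230522449937
[[183.0, 132.0], [469.0, 132.0], [229.0, 189.0], [423.0, 189.0]]
```

View pics/s15c.png

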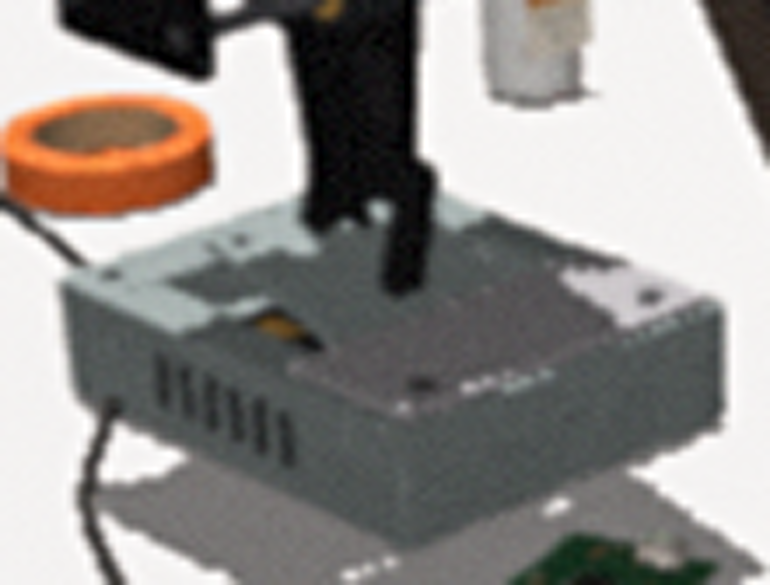

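View pics/w15c.png

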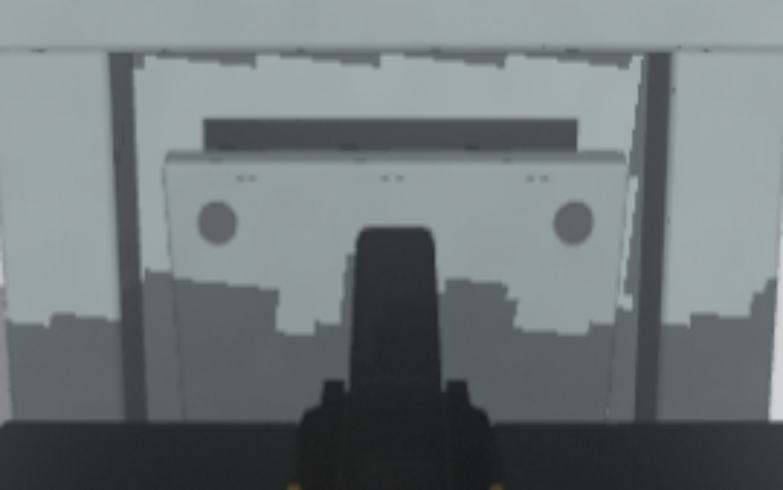

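Call:
{"api": "drive_tool", "payload": {
  "commands": [
    {"dx": 0,"dy": 0,"dz": -2,"yaw": 0},
    {"dx": 0,"dy": 0,"dz": -1,"yaw": 0},
    {"dx": 0,"dy": 0,"dz": -1,"yaw": 0},
    {"dx": 0,"dy": 0,"dz": 0,"yaw": 0}
  ]
}}

```text
t: 18.77
eef_pos: [603.6, 58.9, 26.1]
tcp_rot: [3.141, -0.004, 0.108]
ft_force: [3.4, -0.2, 7.6]
opening: 0.124
```

Call:
{"api": "drive_tool", "payload": {
  "commands": [
    {"dx": 1,"dy": 0.1,"dz": -1,"yaw": 0},
    {"dx": 1,"dy": 0.1,"dz": -1,"yaw": 0},
    {"dx": 0,"dy": 0,"dz": 0,"yaw": 0}
  ]
}}

```text
t: 19.02
eef_pos: [605.6, 59.2, 24.0]
tcp_rot: [3.141, -0.004, 0.108]
ft_force: [3.2, 1.0, 7.1]
opening: 0.121
```

Call:
{"api": "drive_tool", "payload": {
  "commands": [
    {"dx": 1,"dy": 0.1,"dz": -1,"yaw": 0},
    {"dx": 1,"dy": 0.1,"dz": -1,"yaw": 0},
    {"dx": 0,"dy": 0,"dz": 0,"yaw": 0}
  ]
}}

```text
t: 19.27
eef_pos: [607.6, 59.3, 22.0]
tcp_rot: [3.141, -0.003, 0.108]
ft_force: [3.3, 1.8, 7.3]
opening: 0.125
```

Call:
{"api": "drive_tool", "payload": {
  "commands": [
    {"dx": 0.5,"dy": 0,"dz": -1,"yaw": 0},
    {"dx": 0.5,"dy": 0,"dz": -1,"yaw": 0},
    {"dx": 0,"dy": 0,"dz": -1,"yaw": 0},
    {"dx": 0,"dy": 0,"dz": 0,"yaw": 0}
  ]
}}

```text
t: 19.6
eef_pos: [609.6, 59.5, 19.5]
tcp_rot: [3.141, -0.006, 0.108]
ft_force: [6.1, 1.8, 9.2]
opening: 0.125
```

Call:
{"api": "drive_tool", "payload": {
  "commands": [
    {"dx": 0,"dy": 0,"dz": -1,"yaw": 0},
    {"dx": 0,"dy": 0,"dz": -1,"yaw": 0},
    {"dx": 0,"dy": 0,"dz": -1,"yaw": 0},
    {"dx": 0,"dy": 0,"dz": 0,"yaw": 0}
  ]
}}

```text
t: 19.93
eef_pos: [611.1, 59.6, 17.2]
tcp_rot: [3.141, -0.009, 0.108]
ft_force: [10.3, 3.1, 10.8]
opening: 0.123
```

```bash
python3 - <<'E'
from h import *
s=env.state();e=s['eef_pos'];print(s['t'],e,s['ft_force'])
snap('wrist','w16.png');snap('scene','s16.png')
cv2.imwrite('pics/s16c.png',cv2.resize(cv2.imread('pics/s16.png')[200:290,180:290],None,fx=7,fy=6.5,interpolation=cv2.INTER_CUBIC))
cv2.imwrite('pics/w16c.png',cv2.resize(cv2.imread('pics/w16.png')[170:310,190:460],None,fx=2.9,fy=3.5))
E
```

```text
19.9333 [611.06091848  59.55546029  17.24565597] [10.30547686  3.09690942 10.79279896]
```

View pics/w16c.png

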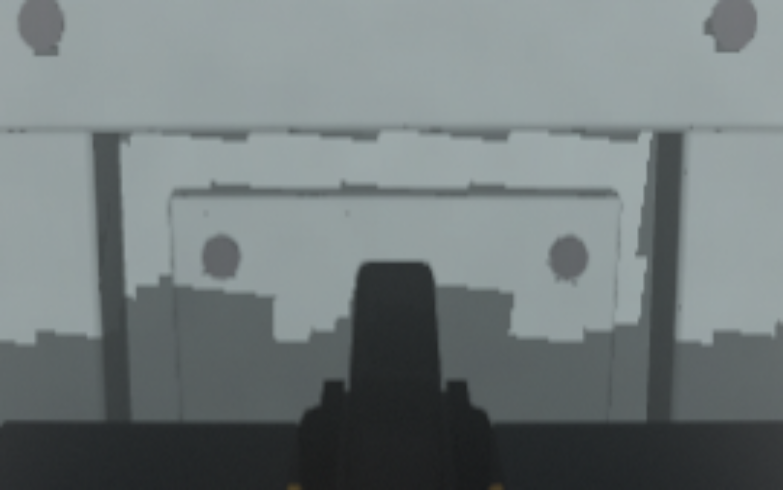

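View pics/s16c.png

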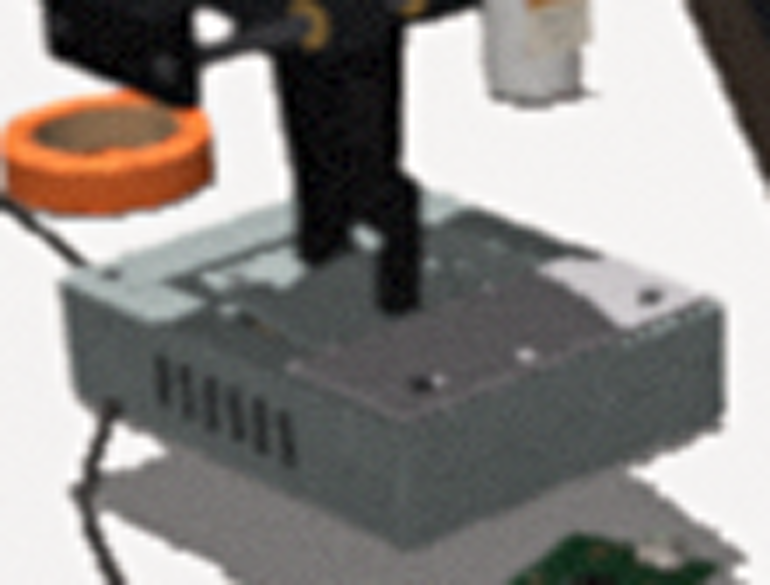

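Call:
{"api": "drive_tool", "payload": {
  "commands": [
    {"dx": 2,"dy": 0.2,"dz": 0,"yaw": 0},
    {"dx": 2,"dy": 0.2,"dz": -1,"yaw": 0},
    {"dx": 1,"dy": 0.1,"dz": -1,"yaw": 0},
    {"dx": 0,"dy": 0,"dz": 0,"yaw": 0}
  ]
}}

```text
t: 20.37
eef_pos: [613.2, 59.8, 13.7]
tcp_rot: [3.141, -0.002, 0.108]
ft_force: [2.3, 0.9, 5.2]
opening: 0.123
```

Call:
{"api": "drive_tool", "payload": {
  "commands": [
    {"dx": 1,"dy": 0.1,"dz": -1,"yaw": 0},
    {"dx": 0.5,"dy": 0,"dz": -1,"yaw": 0},
    {"dx": 0,"dy": 0,"dz": 0,"yaw": 0}
  ]
}}

```text
t: 20.62
eef_pos: [614.7, 59.9, 11.7]
tcp_rot: [3.141, -0.003, 0.108]
ft_force: [2.1, 1.0, 5.6]
opening: 0.122
```

Call:
{"api": "drive_tool", "payload": {
  "commands": [
    {"dx": 0.5,"dy": 0,"dz": -1,"yaw": 0},
    {"dx": 0,"dy": 0,"dz": -1,"yaw": 0},
    {"dx": 0,"dy": 0,"dz": 0,"yaw": 0}
  ]
}}

```text
t: 20.87
eef_pos: [615.8, 60.1, 10.0]
tcp_rot: [3.141, -0.004, 0.108]
ft_force: [4.3, 0.9, 6.4]
opening: 0.125
```

```bash
python3 - <<'E'
from h import *
s=env.state();e=s['eef_pos'];y=s['tcp_rot'][2];print(s['t'],e,s['ft_force'])
im=snap('wrist','w17.png')
cv2.imwrite('pics/w17c.png',cv2.resize(cv2.imread('pics/w17.png')[170:310,190:460],None,fx=2.9,fy=3.5))
c=env.calibration('wrist')
a=.109;M=[(58,45,25),(58,-45,25),(58,45,43),(58,-45,43)]
print(proj(c,[[590.3+np.cos(a)*u-np.sin(a)*v,57.35+np.sin(a)*u+np.cos(a)*v,z] for u,v,z in M]).round(0).tolist())
d=e-[590.3,57.35,0];print('case frame',d[0]*np.cos(a)+d[1]*np.sin(a))
E
```

```text
20.8667 [615.79120565  60.052425    10.01262882] [4.28341577 0.88576462 6.37988266]
[[230.0, 219.0], [422.0, 219.0], [220.0, 226.0], [431.0, 225.0]]
case frame 25.633906398844925
```

View pics/w17c.png

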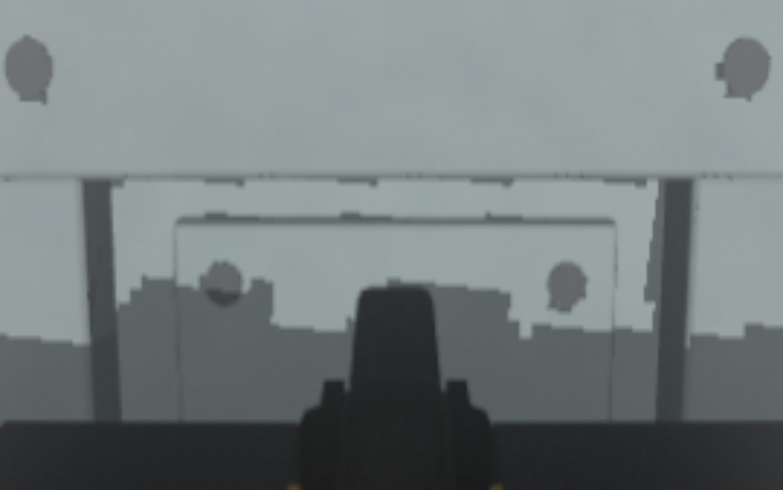

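```bash
python3 - <<'E'
from h import *
c=env.calibration('wrist');a=.109
for X in(45,48,50,52):
 for Z in(28,30,33,36):
  M=[(X,35,Z),(X,-35,Z)]
  p=proj(c,[[590.3+np.cos(a)*u-np.sin(a)*v,57.35+np.sin(a)*u+np.cos(a)*v,z] for u,v,z in M]);print(X,Z,p.round(1).tolist(),(p[1,0]-p[0,0]).round(1))
im=cv2.cvtColor(cv2.imread('pics/w17.png'),cv2.COLOR_BGR2GRAY).astype(int)
for r in(236,240,245,250):
  print(r,im[r,246:256],im[r,396:408])
print(im[225:240,270],im[225:240,370])
E
```

```text
45 28 [[251.0, 247.3], [400.6, 247.0]] 149.6
45 30 [[250.3, 248.2], [401.3, 248.0]] 151.1
45 33 [[249.1, 249.8], [402.5, 249.5]] 153.4
45 36 [[248.0, 251.3], [403.7, 251.1]] 155.7
48 28 [[250.7, 241.0], [400.8, 240.8]] 150.1
48 30 [[250.0, 241.9], [401.6, 241.7]] 151.6
48 33 [[248.8, 243.3], [402.8, 243.1]] 153.9
48 36 [[247.7, 244.8], [403.9, 244.5]] 156.3
50 28 [[250.6, 236.8], [401.0, 236.6]] 150.5
50 30 [[249.8, 237.7], [401.8, 237.4]] 152.0
50 33 [[248.7, 239.0], [402.9, 238.8]] 154.3
50 36 [[247.5, 240.4], [404.1, 240.2]] 156.7
52 28 [[250.4, 232.6], [401.2, 232.3]] 150.8
52 30 [[249.6, 233.4], [401.9, 233.2]] 152.3
52 33 [[248.5, 234.7], [403.1, 234.5]] 154.6
52 36 [[247.3, 236.0], [404.3, 235.8]] 157.0
236 [160 159 160 152 145 156 158 158 158 158] [160 161 160 160 161 157 147 161 164 164 164 164]
240 [160 159 159 150 139 152 157 158 158 158] [161 161 161 161 160 154 140 161 164 164 164 164]
245 [159 159 159 149 137 150 157 156 156 156] [160 160 160 159 161 150 133 160 163 163 163 163]
250 [ 99  99  98  94 113 146 157 156 156 155] [159 160 159 160 160 151 139 159 162 162 162 162]
[160 160 160 160 160 159 135  92 106 135 152 156 158 158 157] [162 162 162 162 162 162 148 115 102 136 156 159 160 160 160]
```

Call:
{"api": "drive_tool", "payload": {
  "commands": [
    {"dx": 0,"dy": 0,"dz": -1,"yaw": 0},
    {"dx": 0,"dy": 0,"dz": 0,"yaw": 0}
  ]
}}

```text
t: 21.08
eef_pos: [616.2, 60.1, 9.3]
tcp_rot: [3.141, -0.005, 0.108]
ft_force: [5.2, 2.4, 7.5]
opening: 0.122
```

Call:
{"api": "drive_tool", "payload": {
  "commands": [
    {"dx": 0,"dy": 0,"dz": -1,"yaw": 0},
    {"dx": 0,"dy": 0,"dz": 0,"yaw": 0}
  ]
}}

```text
t: 21.25
eef_pos: [616.7, 60.1, 8.5]
tcp_rot: [3.141, -0.006, 0.108]
ft_force: [7.0, 2.0, 8.0]
opening: 0.127
```

Call:
{"api": "drive_tool", "payload": {
  "commands": [
    {"dx": 2,"dy": 0.2,"dz": 0,"yaw": 0},
    {"dx": 0,"dy": 0,"dz": -1,"yaw": 0},
    {"dx": 0,"dy": 0,"dz": 0,"yaw": 0}
  ]
}}

```text
t: 21.5
eef_pos: [617.2, 60.2, 7.5]
tcp_rot: [3.141, -0.003, 0.108]
ft_force: [-0.6, 1.0, 13.5]
opening: 0.123
```

Call:
{"api": "drive_tool", "payload": {
  "commands": [
    {"dx": 0.5,"dy": 0,"dz": -1,"yaw": 0},
    {"dx": 0,"dy": 0,"dz": -1,"yaw": 0},
    {"dx": 0,"dy": 0,"dz": 0,"yaw": 0}
  ]
}}

```text
t: 21.75
eef_pos: [617.4, 60.2, 7.3]
tcp_rot: [3.141, -0.003, 0.109]
ft_force: [-9.3, 1.2, 33.0]
opening: 0.123
```

```bash
python3 - <<'E'
from h import *
s=env.state();e=s['eef_pos'];print(s['t'],e,s['ft_force'],s['moment'])
im=snap('wrist','w18.png');c=env.calibration('wrist');a=.109
snap('scene','s18.png')
cv2.imwrite('pics/s18c.png',cv2.resize(cv2.imread('pics/s18.png')[200:290,180:290],None,fx=7,fy=6.5,interpolation=cv2.INTER_CUBIC))
g=cv2.cvtColor(im,cv2.COLOR_RGB2GRAY).astype(int)
r=np.argmin(g[222:270,270])+222;print('row',r)
for q in(r+5,r+10):print(np.argmin(g[q,240:258])+240,np.argmin(g[q,394:412])+394,g[q,240:258])
for X in(50,52,54):
 for Z in(28,30,33,36):
  p=proj(c,[[590.3+np.cos(a)*X-np.sin(a)*v,57.35+np.sin(a)*X+np.cos(a)*v,Z] for v in(35,-35)]);print(X,Z,p.round(1).tolist())
E
```

```text
21.75 [617.37182568  60.21165295   7.30753699] [-9.34271998  1.23927166 33.03836517] [ 0.1245008   1.56176424 -0.04499458]
row 258
251 401 [98 98 97 96 98 97 98 97 97 97 93 87 94 97 96 96 97 97]
251 401 [97 97 97 96 98 96 96 97 97 97 92 86 92 95 96 95 96 96]
50 28 [[249.7, 241.5], [402.0, 241.3]]
50 30 [[248.9, 242.4], [402.7, 242.2]]
50 33 [[247.8, 243.9], [403.9, 243.7]]
50 36 [[246.6, 245.4], [405.2, 245.2]]
52 28 [[249.5, 237.2], [402.1, 237.0]]
52 30 [[248.8, 238.1], [402.9, 237.9]]
52 33 [[247.6, 239.5], [404.1, 239.3]]
52 36 [[246.4, 240.9], [405.4, 240.7]]
54 28 [[249.3, 232.9], [402.3, 232.7]]
54 30 [[248.6, 233.8], [403.1, 233.6]]
54 33 [[247.4, 235.1], [404.3, 234.9]]
54 36 [[246.2, 236.5], [405.5, 236.3]]
```

View pics/s18c.png

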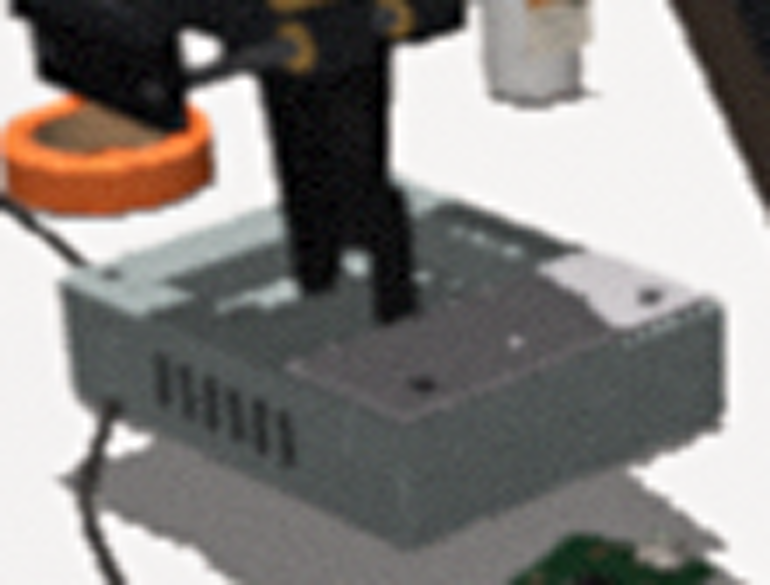

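View pics/w18.png

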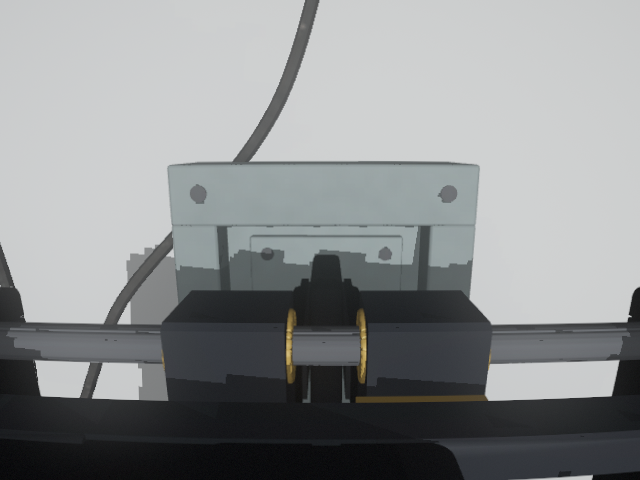

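Call:
{"api": "drive_tool", "payload": {
  "commands": [
    {"dx": 0,"dy": 0,"dz": 2,"yaw": 0},
    {"dx": 0,"dy": 0,"dz": 0.5,"yaw": 0},
    {"dx": 0,"dy": 0,"dz": 0,"yaw": 0}
  ]
}}

```text
t: 22.1
eef_pos: [616.8, 60.1, 7.4]
tcp_rot: [3.141, -0.001, 0.109]
ft_force: [-2.3, 1.2, 12.3]
opening: 0.119
```

Call:
{"api": "drive_tool", "payload": {
  "commands": [
    {"dx": 0,"dy": 0,"dz": 0,"yaw": 0},
    {"dx": 0,"dy": 0,"dz": 0,"yaw": 0},
    {"dx": 0,"dy": 0,"dz": 0,"yaw": 0},
    {"dx": 0,"dy": 0,"dz": 0,"yaw": 0},
    {"dx": 0,"dy": 0,"dz": 0,"yaw": 0}
  ],
  "grip": 0.4
}}

```text
t: 22.52
eef_pos: [616.3, 60.0, 6.3]
tcp_rot: [3.142, 0.0, 0.109]
ft_force: [0.4, -0.6, 0.5]
opening: 0.384
```

Now rise straight up and look.

Call:
{"api": "drive_tool", "payload": {
  "commands": [
    {"dx": 0,"dy": 0,"dz": 5,"yaw": 0},
    {"dx": 0,"dy": 0,"dz": 15,"yaw": 0},
    {"dx": 0,"dy": 0,"dz": 30,"yaw": 0},
    {"dx": 0,"dy": 0,"dz": 38,"yaw": 0},
    {"dx": 0,"dy": 0,"dz": 38,"yaw": 0}
  ]
}}

```text
t: 22.93
eef_pos: [615.8, 60.1, 133.8]
tcp_rot: [-3.142, 0.002, 0.109]
ft_force: [0.4, 0.4, 0.7]
opening: 0.401
```

Call:
{"api": "drive_tool", "payload": {
  "commands": [
    {"dx": -20,"dy": -15,"dz": 20,"yaw": 0},
    {"dx": -35,"dy": -15,"dz": 5,"yaw": 0},
    {"dx": -35,"dy": -15,"dz": 0,"yaw": 0},
    {"dx": -20,"dy": -10,"dz": 0,"yaw": 0},
    {"dx": 0,"dy": 0,"dz": 0,"yaw": 0}
  ]
}}

```text
t: 23.35
eef_pos: [502.9, 4.0, 158.4]
tcp_rot: [3.141, 0.001, 0.107]
ft_force: [1.2, 0.1, 0.9]
opening: 0.4
```

```bash
python3 - <<'E'
from h import *
s=env.state();e=s['eef_pos'];print(s['t'],e,s['ft_force'])
c=env.calibration('wrist');snap('wrist','w19.png');snap('scene','s19.png');snap('top','t19.png');a=.109
cv2.imwrite('pics/s19c.png',cv2.resize(cv2.imread('pics/s19.png')[190:290,170:300],None,fx=6,fy=5.5,interpolation=cv2.INTER_CUBIC))
for X,Z in((50,30),(52,30),(58,25),(-28,47)):
  p=proj(c,[[590.3+np.cos(a)*X-np.sin(a)*v,57.35+np.sin(a)*X+np.cos(a)*v,Z] for v in(45,35,-35,-45)]);print(X,Z,p.round(1).tolist())
E
```

```text
23.35 [502.93156828   4.01329969 158.38993719] [1.21926716 0.13050487 0.93333075]
50 30 [[208.2, 44.1], [221.3, 43.8], [314.0, 42.4], [327.3, 42.4]]
52 30 [[208.1, 41.3], [221.2, 41.0], [314.0, 39.7], [327.3, 39.6]]
58 25 [[209.6, 34.7], [222.5, 34.4], [314.1, 33.0], [327.3, 33.0]]
-28 47 [[207.3, 148.7], [220.5, 148.5], [314.1, 147.7], [327.6, 147.7]]
```

View pics/w19.png

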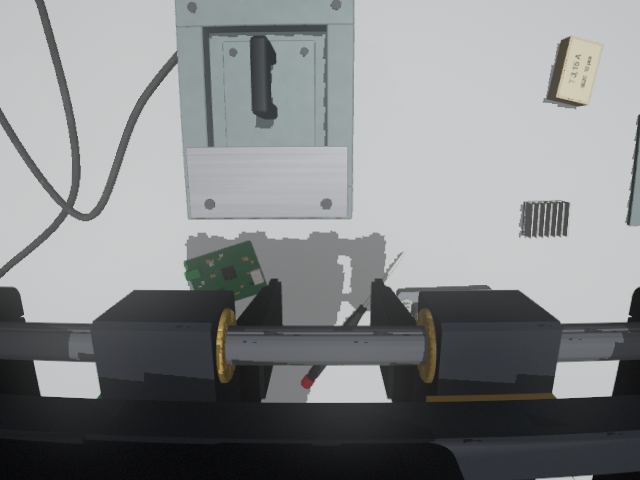

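View pics/s19c.png

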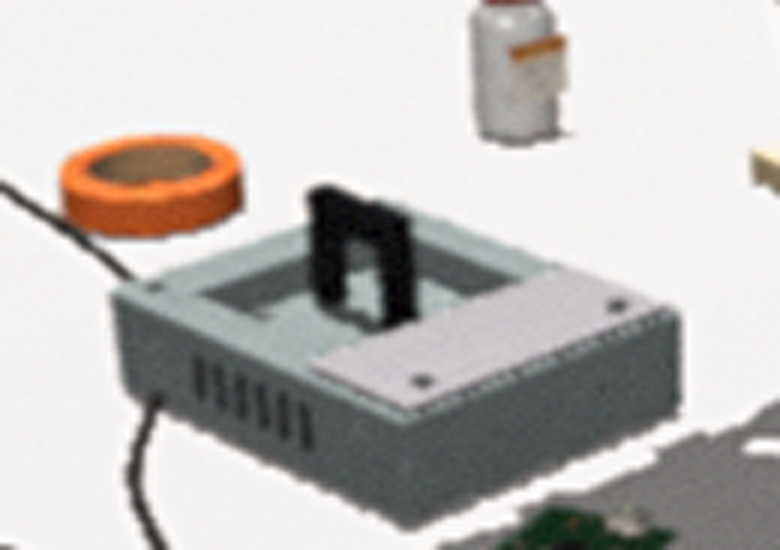

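View pics/t19.png

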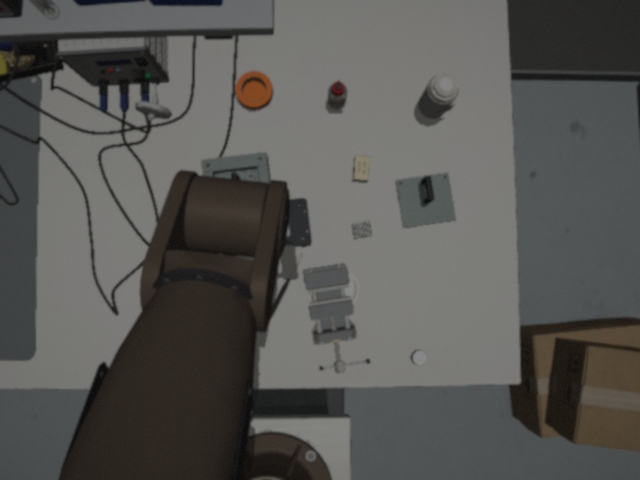

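```bash
python3 - <<'E'
from cell import env
print(env.job_done(), env.state()['t'])
E
```

```text
the job is handed in; nothing more can be done
the job is handed in; nothing more can be done
```

The narrow grey cover is in the bay of the case, flat on the floor with its front edge under the steel lip. I let go, moved the gripper clear and handed the job in at about 23.5 s of the 45 s.

**How it went**
- **First grasp:** it missed and closed on nothing, without moving the cover. The wrist picture showed the fingers ending about 38 mm above the reported TCP. I went that much lower and the second grasp held, at an opening of 12 mm.
- **Tilting:** the moves cannot tilt the tool, so I pressed the cover's rear edge gently down on the top of the lip, up to about 28 N. It turned front-down in the grip, to an estimated 12–13°.
- **Placing:** I slid the front edge under the lip with no contact force, then lowered the rear until the force climbed steeply to 33 N. I eased off and released.

**Last checks**
- **Fit:** in the wrist picture the rear edge lies within 1–2 px of where a flat cover, 2 mm behind centre, should show. The cover's centre is about 1 mm from the bay's midline.
- **Scene view:** the handle stands upright and the lip lies over the cover's front.
- **Wide cover:** in the top picture it is where it was at the start.
- **Force:** about 1.5 N on the tool after retreat, with the gripper clear of everything.

The scene camera's tilt estimates disagreed with the others by several degrees, ranging from 5.5° to 9° at one stage. I relied on the wrist view and the contact heights instead.

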